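# Close the desk power box with its two interlocking covers

### The arm

A 6-joint arm with a two-finger parallel gripper is mounted at the origin on the work surface. World frame = base frame: x ahead of the robot, y to its left, z up, the work surface at z = 0. Lengths are in m, angles in rad, forces in N, time in s.
With the tool pointing down it reaches from about 0.275 to 1 m from the base axis. Payload 8.4 kg.
Tool frame: the origin (TCP) lies at the very end of the fingers, on their centre line; the grasp point (between the pads) lies env.grip_depth behind it (env.grip_depth is the distance from the TCP to the grasp point, in m); z points along the fingers, y is the line along which they close (so a half turn about z gives the same grasp; the last joint's range is limited). The gripper opens to 85 mm and grips with 20 to 120 N. Pads are 22 mm wide; open, the fingers measure 114 mm over their backs; the gripper's body (76 mm by 85 mm) begins 54 mm behind the grasp point. The pads swing forward as they close: fully open they stand 13 mm farther back than shut.
Start: joints at [-0.002, 0.353, 1.633, -0, 1.155, -0.002], TCP at [0.625, -0, 0.208] pointing down, gripper open.
Joint ranges: [-2.63, 2.63], [-0.92, 2.1], [0.06, 2.66], [-1.3, 4.44], [0, 2.69], [-3.02, 3.02]. Speed limits (rad/s): [2.22, 2.22, 2.79, 3.14, 3.14, 3.14].

### API

Orientations are given as a unit quaternion [w, x, y, z].
In Python, from bench import env gives the robot as it stands.
- The arm moves only by the tool apply_moves, never from a script. Its argument "rows" is a list of rows, each an object of numbers: "dx", "dy", "dz": the shift along the tool's x, y, z as a fraction of full scale; "rx", "ry", "rz": the turn, a rotation vector about the tool's x, y, z as a fraction of full scale. In form: [{"dx": .., "dy": .., "dz": .., "rx": .., "ry": .., "rz": ..}, ...]. A call has 1 to 8 rows; each row shifts and turns the commanded pose from where the row before left it, along the tool's axes as they then stand; what a row does not reach is not made up. Full scale, the value 1, is 7.5 cm for a shift and 90 degrees for a turn. A row lasts 1/12 s, in which the tool goes at most 41.7 mm and 7.16 degrees, less where a joint would pass 70% of its speed; a pose out of reach is approached as far as the arm can. A call with a number of a shift or a turn outside -1 to 1 is refused whole. A call with a gripper value outside its range is refused whole. "claw" is the closure, from 0 (fully open) to 1 (shut), set as the call begins (left out, the last holds). The fingers move at their own pace and stop on an object; "newtons" is the grip in N (left out, the last holds). Time passes only in rows, so rows that do not move let the fingers close. It gives the time, the measured TCP pose, the force, the opening and the grip force at its end, in the units of the state.
- env.sense(): the state, without advancing time (a new reading comes with each control period).
- env.capture(name): name is "scene" or "side" or "wrist"; returns the picture (400x640x3 uint8, blue, green, red); there is no depth.
- env.camera_model(name): a dict with "K" (3x3 intrinsics, pixels), "R" (3x3) and "t" (3): a world point X has camera coordinates R X + t; the wrist camera has in their place "mount" (4x4, takes a point from camera to tool coordinates, whose origin is the TCP and whose axes are the flange's). Camera axes: x right, y down, z forward; pixel columns grow to the right and rows downward; lengths in m; the calibration is good to about 2 mm. The wrist camera is an equidistant fisheye: a pixel r from the principal point sees the ray r / f radians off the axis. A picture is of the moment at which its call begins: read the wrist's pose just before it. camera_model takes no time and is no camera call.
- env.finish_job(): hands the job in; it is judged then, once.
The state is a dict: "clock": time; "joint_positions": joint angles; "joint_velocities": joint speeds; "joint_torque": joint torques, N m; "eef_pos": TCP position; "tool_rot": TCP orientation; "wrist_force": force on the tool from outside, world axes, zero at the start; "moment": the same for the moment, N m; "grip_width": opening from 0.0 (shut) to 1.0 (fully open); "gripper_force": force on a finger pad.
Only numpy, scipy, OpenCV 4.12 (cv2) and the standard library are available. Lean on these libraries where they do the work, as an engineer would, in place of code of your own. Each camera call takes 0.05 s, during which the arm holds its last target. There are 200 camera calls.

### The job

Close the power box on the desk with its two grey covers, so that they interlock like a jigsaw and both lie fully down, flush with the box's rim; each fits only one way round. One cover lies on top of the wooden riser; the other is pushed underneath it with only its tab end showing, so draw it out and let go of it on the desk, clear of the riser, before you take it up again to fit it (each cover has a rib on its back to hold it by). Leave the label roll, the cardboard core and the mouse where they are.

Things in the scene. Friction and masses are not known exactly. Their poses are not given: they have to be found in the camera images.
- rim (a point): Power box fixed to the desk: aluminium frame 40 mm high, open on top, black inside. Point: at rim height over the centre of its 160 (x) x 100 (y) mm recess. x runs along it to the notch in the end wall, y across, z up. Outer walls from x -92 to 132, y -62 to 62 mm. The recess is 12 mm deep to a ledge round the edge and a 50 mm bar across the middle; inner rim edges bevelled 3 mm wide, 5 deep.
- notch (a point): Middle of the notch in the +x end wall of the power box's recess, at rim height; it takes the cover's tab. 40 mm long (x), 34 mm wide (y), 12 mm deep; at x 100, y 20 mm from point rim, axes the same.
- tab_home (a point): Point in the power box where the centre of the tab cover (point tab_cover_center) is when that cover lies home; the cover's axes are then parallel to this point's axes and point the same way. It is 42 mm in x and 5 mm in y from the recess centre, 47 mm above the desk.
- plain_home (a point): Point in the power box where the centre of the plain cover (point plain_cover_center) is when that cover lies home, axes parallel and the same way. It is -40 mm in x and -4 mm in y from the recess centre, 47 mm above the desk.
- tab_cover_center (a point): Centre of the tab cover's gripping rib in x and y, 19 mm above the cover's underside, 7 mm above the plate's top. The rib stands on the plate: 12 mm (x) x 50 mm (y), 26 mm high, so the cover is 38 mm high in all. At the start the rib is under the riser, out of reach from above.
- tab_cover_tab (a point): Middle of the tab of the tab cover: a tongue 38 mm long (x, sticking out to +x) and 28 mm wide (y), 12 mm thick; the point is half-way up it. From tab_cover_center it is at x +55, y +15, z -13 mm, axes the same.
- plain_cover_center (a point): Centre of the plain cover's gripping rib in x and y, 19 mm above the cover's underside, 7 mm above the plate's top. The rib is the same: 12 mm (x) x 50 mm (y), 26 mm high.
- tab_cover: Tab cover: loose grey plastic plate 12 mm thick, about 140 g (varies). Origin at the underside below the rib's middle. Outline, mm: x -25.5 to 35.5 by y -52 to 42; a step x -53.5 to -25.5 by y -2 to 42; the tab x 35.5 to 74 by y 1 to 29. Starts flat on the desk under the riser, tab and some 20 to 30 mm of plate in front. Home: clearance 2.5 mm a side in x, 3 in y, 5 to the other cover.
- plain_cover: Plain cover, without tab: loose grey plastic plate 12 mm thick, about 140 g (varies). Origin at the underside below the rib's middle. Outline, mm: x -37.5 to 23.5 by y -43 to 51; and a step x 23.5 to 51.5 by y -43 to 1. Starts flat on top of the riser at varied angles. Home: clearance 2.5 mm a side in x, 3 mm in y, 5 mm to the other cover.
- riser_front (a point): Wooden desk riser, fixed: board 320 mm wide (y), 220 mm deep (x), 12 mm thick, top 62 mm and underside 50 mm above the desk, on two 12 mm end panels. This point is the middle of the front upper edge; the riser's x points away from the open front, into the riser, so the tab cover is drawn out to -x.
- label_roll_center (a point): Bystander: white roll of labels standing on end, 90 mm diameter, 60 mm high; point at its centre. Leave alone.
- core_center (a point): Bystander: empty cardboard core standing on end, 42 mm diameter, 85 mm high; point at its centre. Leave alone.
- mouse_center (a point): Bystander: black computer mouse, 95 x 56 mm, 32 mm high; point at its middle, half-way up. Leave alone.
There are look-alikes about, which are no part of the job. Leave any blue look-alike of the plain_cover alone. Leave any turquoise look-alike of the tab_cover alone.

How it is judged:
On the way:
1. the tab cover lies on the desk clear of the riser, let go (x of tab_cover_center in the frame of riser_front below -0.02 m and height (world z) of tab_cover_center below 0.023 m and angle between tab_cover_center's own z axis and vertical below 0.06 rad and contact force between the fingers and tab_cover below 0.1 N and linear speed of tab_cover below 0.02 m/s), for 0.2 s.
At the end, for the whole second after the job is handed in: Both covers lie at rest in the power box, each at its home place within 5 mm sideways and 2.5 mm in height (flush with the rim), flat within 0.04 rad and turned within 0.06 rad (x of tab_cover_center in the frame of tab_home between -0.005 and 0.005 m and y of tab_cover_center in the frame of tab_home between -0.005 and 0.005 m and z of tab_cover_center in the frame of tab_home between -0.0025 and 0.0025 m and angle between the x axis of tab_cover_center and the x axis of tab_home, either way round below 0.06 rad and angle between each of tab_cover_center, plain_cover_center's own z axis and vertical below 0.04 rad and linear speed of each of tab_cover, plain_cover below 0.02 m/s and x of plain_cover_center in the frame of plain_home between -0.005 and 0.005 m and y of plain_cover_center in the frame of plain_home between -0.005 and 0.005 m and z of plain_cover_center in the frame of plain_home between -0.0025 and 0.0025 m and angle between the x axis of plain_cover_center and the x axis of plain_home, either way round below 0.06 rad); the robot touches nothing.
It fails at once if the label roll is pushed more than 30 mm or knocked over (distance of label_roll_center from where it was at the start of the episode above 0.03 m).
It fails at once if the cardboard core is pushed more than 30 mm or knocked over (distance of core_center from where it was at the start of the episode above 0.03 m).
It fails at once if the mouse is pushed more than 30 mm or knocked over (distance of mouse_center from where it was at the start of the episode above 0.03 m).
It also fails if it takes over 67 s, if anything falls off the work surface, if the arm or the gripper's body presses on something with over 40 N, if the wrist force passes 120 N, or if a joint passes its speed limit or range.

## Working session

There is one attempt and no reset: what is moved stays moved. The work goes in short steps, Python scripts to look and compute and a tool call to move; the robot and the scene stay as the last step left them, time stands still between calls to the robot, and variables do not carry over. Pictures are saved under pics/ and viewed, at most 10 in all, crops included, and the job is handed in when it is done.

Besides the shell and the picture viewer there is one more tool, called in YAML: its name, and indented under it one key for each argument. apply_moves: Moves the arm, as the interface text tells. Shift numbers are shares of 7.5 cm and turn numbers shares of 90 degrees, none past 1 either way. Its arguments: {"type":"object","properties":{"rows":{"type":"array","items":{"type":"object","properties":{"dx":{"type":"number","minimum":-1,"maximum":1},"dy":{"type":"number","minimum":-1,"maximum":1},"dz":{"type":"number","minimum":-1,"maximum":1},"rx":{"type":"number","minimum":-1,"maximum":1},"ry":{"type":"number","minimum":-1,"maximum":1},"rz":{"type":"number","minimum":-1,"maximum":1}}}},"claw":{"type":"number"},"newtons":{"type":"number"}},"required":["rows"]}

```bash
ls; mkdir -p pics; python3 - <<'E'
from bench import env
import cv2,numpy as np
np.set_printoptions(precision=4,suppress=True)
print(env.sense(),env.grip_depth)
ims=[env.capture(n) for n in("scene","side","wrist")]
for n,i in zip(("scene","side","wrist"),ims): cv2.imwrite(f"pics/{n}0.png",i); print(n,env.camera_model(n))
E
```

```text
pics
{'clock': 0.0, 'joint_positions': array([-0.0024,  0.3537,  1.6342,  0.    ,  1.1552, -0.0024]), 'joint_velocities': array([-0.0003, -0.0008, -0.0002, -0.002 ,  0.0003,  0.0021]), 'joint_torque': array([ -0.002 , -60.5236, -34.2063,  -0.0003,   0.0095,   0.    ]), 'eef_pos': array([ 0.6245, -0.    ,  0.2069]), 'tool_rot': array([-0.0005,  0.7071,  0.7071, -0.0005]), 'wrist_force': array([0.5393, 0.44  , 0.5732]), 'moment': array([ 0.0243, -0.0335, -0.0029]), 'gripper_force': 0.0, 'grip_width': 0.999354230232373} 0.0187
scene {'K': array([[368.4793,   0.    , 314.8551],
       [  0.    , 368.4793, 202.365 ],
       [  0.    ,   0.    ,   1.    ]]), 'R': array([[-0.5876,  0.809 ,  0.0157],
       [ 0.4561,  0.3472, -0.8194],
       [-0.6684, -0.4743, -0.573 ]]), 't': array([ 0.2504, -0.1997,  1.827 ])}
side {'K': array([[426.0011,   0.    , 324.205 ],
       [  0.    , 426.0011, 206.2616],
       [  0.    ,   0.    ,   1.    ]]), 'R': array([[ 0.9956, -0.0913, -0.0206],
       [-0.0758, -0.657 , -0.7501],
       [ 0.0549,  0.7484, -0.661 ]]), 't': array([-0.5007,  0.139 ,  1.5727])}
wrist {'K': array([[309.7069,   0.    , 313.5631],
       [  0.    , 309.7069, 202.7375],
       [  0.    ,   0.    ,   1.    ]]), 'mount': array([[-0.0002, -0.9584, -0.2854,  0.072 ],
       [ 1.    ,  0.0001, -0.0011, -0.0013],
       [ 0.0011, -0.2854,  0.9584, -0.1677],
       [ 0.    ,  0.    ,  0.    ,  1.    ]])}
```

View pics/scene0.png

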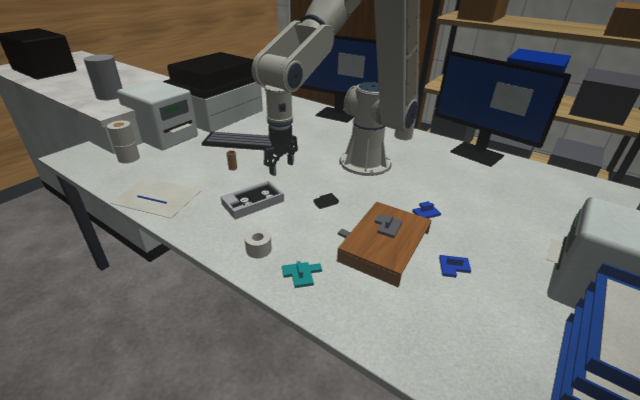

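View pics/side0.png

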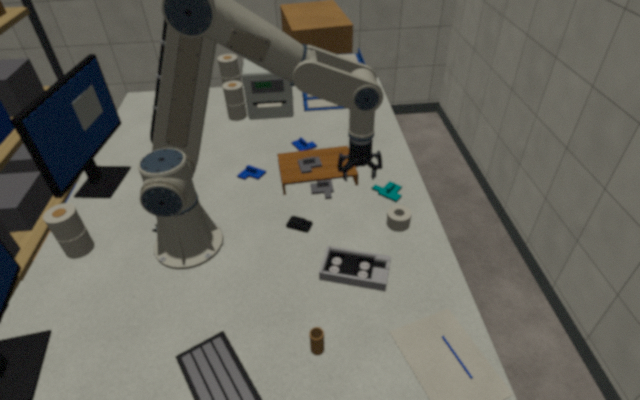

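View pics/wrist0.png

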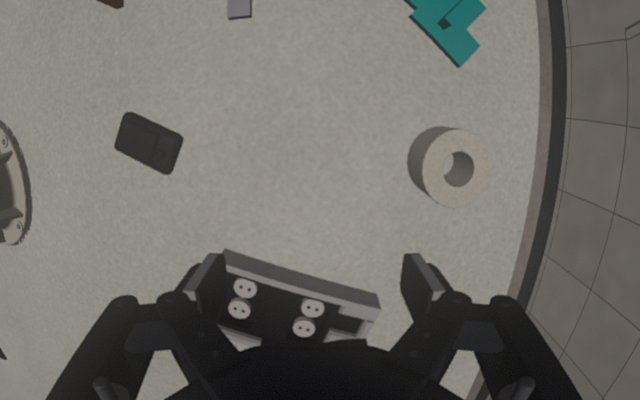

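The pictures show:
- **Scene:** box at about (252,199), riser at (385,240) with the plain cover on top at (388,224), and the tab sticking out at (343,233).
- **Side:** box at (355,268), tab at (322,188).
- **Wrist:** box at (300,300), mouse at (148,142), roll at (450,167).

I'll work out rough positions from these.

```bash
cat > h.py <<'E'
from bench import env
import cv2,numpy as np
from scipy.spatial.transform import Rotation as Ro
np.set_printoptions(precision=4,suppress=True)
def pose(s):
    q=s['tool_rot']; T=np.eye(4); T[:3,:3]=Ro.from_quat([q[1],q[2],q[3],q[0]]).as_matrix(); T[:3,3]=s['eef_pos']; return T
def cast(name,px,z,T=None):
    """pixels -> world points on plane z"""
    m=env.camera_model(name);K=m['K'];px=np.atleast_2d(np.array(px,float))
    u=(px-K[:2,2])/K[0,0]
    if name=='wrist':
        M=T@m['mount'];r=np.linalg.norm(u,axis=1,keepdims=True);r=np.maximum(r,1e-9)
        d=np.c_[u/r*np.sin(r),np.cos(r)];R=M[:3,:3];c=M[:3,3];d=d@R.T
    else:
        d=np.c_[u,np.ones(len(u))]@m['R'];c=-m['R'].T@m['t']
    return c+d*((np.asarray(z)-c[2])/d[:,2])[:,None]
E
python3 - <<'E'
from h import *
print(cast('side',[[322,249],[320,268],[386,289],[391,262]],.04))
print('scene box',cast('scene',[[222,198],[231,213],[284,200],[267,183]],.04))
print('riser',cast('scene',[[378,203],[339,241],[398,270],[431,222]],.062))
print('riser side',cast('side',[[278,153],[283,183],[357,179],[356,150]],.062))
print('plain',cast('scene',[[388,218]],.1),cast('side',[[309,162]],.08))
print('tab',cast('scene',[[343,234]],.012),cast('side',[[322,187]],.012))
print('mouse roll core turq',cast('scene',[[326,201],[258,235],[231,153],[302,265]],.04)) 
E
```

```text
[[ 0.4853 -0.1169  0.04  ]
 [ 0.4712 -0.2019  0.04  ]
 [ 0.672  -0.3109  0.04  ]
 [ 0.7111 -0.2018  0.04  ]]
scene box [[ 0.6814 -0.2762  0.04  ]
 [ 0.7301 -0.1734  0.04  ]
 [ 0.5417 -0.0695  0.04  ]
 [ 0.4873 -0.2096  0.04  ]]
riser [[0.361  0.2543 0.062 ]
 [0.6405 0.2551 0.062 ]
 [0.6449 0.4744 0.062 ]
 [0.3513 0.465  0.062 ]]
riser side [[0.34   0.4624 0.062 ]
 [0.3581 0.2435 0.062 ]
 [0.6605 0.2344 0.062 ]
 [0.6874 0.4437 0.062 ]]
plain [[0.4724 0.3479 0.1   ]] [[0.472  0.3518 0.08  ]]
tab [[0.5488 0.2164 0.012 ]] [[0.5178 0.2612 0.012 ]]
mouse roll core turq [[ 0.4455  0.0684  0.04  ]
 [ 0.7633 -0.0029  0.04  ]
 [ 0.3881 -0.5342  0.04  ]
 [ 0.7877  0.2111  0.04  ]]
```

apply_moves:
  rows:
    - {"dx": 0.33,"dy": -0.17,"dz": -0.31}
    - {"dx": 0.33,"dy": -0.17,"dz": -0.31}
    - {"dx": 0.33,"dy": -0.17,"dz": -0.31}
    - {"dx": 0.33,"dy": -0.17,"dz": -0.31}
    - {"dx": 0.33,"dy": -0.17,"dz": -0.31}
    - {"dx": 0.33,"dy": -0.17,"dz": -0.31}
    - {}
    - {}

```text
$.rows[0]: bad value
```

```bash
python3 - <<'E'
from h import *
s=env.sense();im=env.capture('wrist');T=pose(s);np.save('T1.npy',T);cv2.imwrite('pics/w1.png',im);print(s['eef_pos'],s['clock'])
E
```

```text
[0.6246 0.     0.2071] 0.15
```

View pics/w1.png

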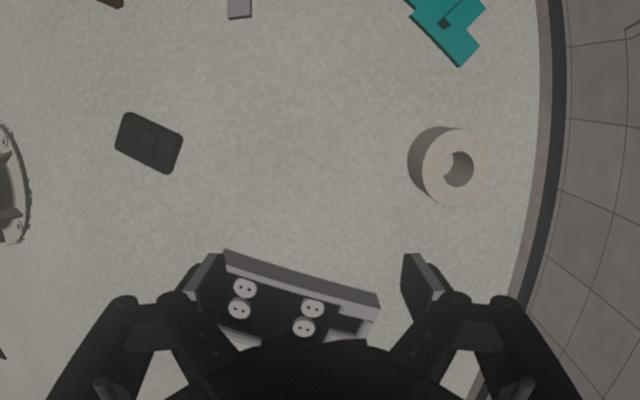

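The move was refused, so this is the same view as before. The rows probably need all six keys.

apply_moves:
  rows:
    - {"dx": 0.33,"dy": -0.17,"dz": -0.31,"rx": 0,"ry": 0,"rz": 0}
    - {"dx": 0.33,"dy": -0.17,"dz": -0.31,"rx": 0,"ry": 0,"rz": 0}
    - {"dx": 0.33,"dy": -0.17,"dz": -0.31,"rx": 0,"ry": 0,"rz": 0}
    - {"dx": 0.33,"dy": -0.17,"dz": -0.31,"rx": 0,"ry": 0,"rz": 0}
    - {"dx": 0.33,"dy": -0.17,"dz": -0.31,"rx": 0,"ry": 0,"rz": 0}
    - {"dx": 0.33,"dy": -0.17,"dz": -0.31,"rx": 0,"ry": 0,"rz": 0}
    - {"dx": 0,"dy": 0,"dz": 0,"rx": 0,"ry": 0,"rz": 0}
    - {"dx": 0,"dy": 0,"dz": 0,"rx": 0,"ry": 0,"rz": 0}

```text
clock: 0.87
eef_pos: [0.5486, 0.1497, 0.3485]
tool_rot: [0.001, 0.706, 0.708, 0.001]
wrist_force: [-0.1, -0.1, 0.4]
grip_width: 0.998
gripper_force: 0.0
```

```bash
python3 - <<'E'
from h import *
s=env.sense();im=env.capture('wrist');T=pose(s);np.save('T1.npy',T);cv2.imwrite('pics/w1.png',im);print(s['eef_pos'],s['clock'])
E
```

```text
[0.5486 0.1497 0.3485] 0.8667
```

View pics/w1.png

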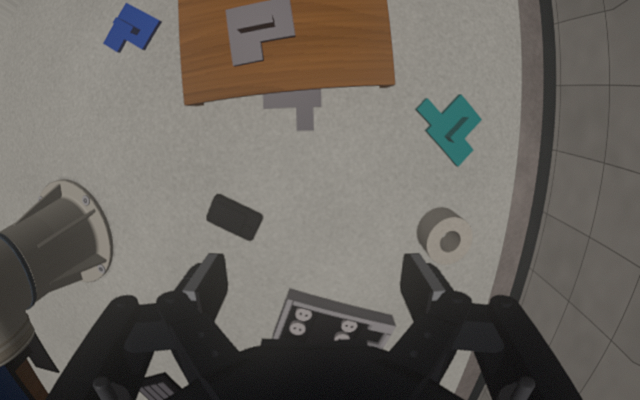

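Everything is visible now. The plain cover lies on the riser with its rib at (256,24) and step at (248,52). The tab is at (305,118), pointing toward the image bottom. The box is at the bottom, partly behind the gripper. I'll measure from this view.

```bash
python3 - <<'E'
from h import *
T=np.load('T1.npy')
print('tab tip',cast('wrist',[[297,130],[313,130]],.012,T),'shoulder',cast('wrist',[[264,107],[297,107],[313,106],[321,107]],.012,T))
print('riser front',cast('wrist',[[185,104],[394,85]],.062,T))
print('plain rib',cast('wrist',[[238,31],[273,22]],.1,T),'plate',cast('wrist',[[226,11],[293,-5],[296,37],[232,65],[262,60]],.074,T))
print('mouse',cast('wrist',[[216,195],[263,209],[250,240],[207,222]],.02,T))
print('box',cast('wrist',[[288,290],[395,322]],.04,T))
im=cv2.imread('pics/w1.png');
for p in [(305,118),(305,122),(290,100),(340,130),(270,130),(305,145),(245,45),(280,20),(200,60),(300,95)]: print(p,im[p[1],p[0]])
cv2.imwrite('pics/c1.png',cv2.resize(im[0:150,200:350],(800,800)[:2],interpolation=2)[:600])
E
```

```text
tab tip [[0.5208 0.1944 0.012 ]
 [0.5467 0.1944 0.012 ]] shoulder [[0.4675 0.233  0.012 ]
 [0.521  0.2319 0.012 ]
 [0.5466 0.2335 0.012 ]
 [0.5595 0.2319 0.012 ]]
riser front [[0.3512 0.2435 0.062 ]
 [0.6657 0.2674 0.062 ]]
plain rib [[0.4453 0.3394 0.1   ]
 [0.4931 0.3493 0.1   ]] plate [[0.4198 0.3807 0.074 ]
 [0.5177 0.3997 0.074 ]
 [0.5226 0.333  0.074 ]
 [0.4307 0.2955 0.074 ]
 [0.4745 0.3002 0.074 ]]
mouse [[0.3805 0.0877 0.02  ]
 [0.4621 0.0629 0.02  ]
 [0.4356 0.0052 0.02  ]
 [0.3586 0.0381 0.02  ]]
box [[ 0.502  -0.0846  0.04  ]
 [ 0.7093 -0.1656  0.04  ]]
(305, 118) [101 100 104]
(305, 122) [102 100 105]
(290, 100) [104 103 109]
(340, 130) [135 143 145]
(270, 130) [135 142 145]
(305, 145) [135 142 145]
(245, 45) [109 108 114]
(280, 20) [109 108 114]
(200, 60) [ 49  78 112]
(300, 95) [103 103 108]
```

apply_moves:
  rows:
    - {"dx": 0.1,"dy": -0.025,"dz": 0.48,"rx": 0,"ry": 0,"rz": 0}
    - {"dx": 0.1,"dy": -0.025,"dz": 0.48,"rx": 0,"ry": 0,"rz": 0}
    - {"dx": 0.1,"dy": -0.025,"dz": 0.48,"rx": 0,"ry": 0,"rz": 0}
    - {"dx": 0.1,"dy": -0.025,"dz": 0.48,"rx": 0,"ry": 0,"rz": 0}
    - {"dx": 0.1,"dy": -0.025,"dz": 0.48,"rx": 0,"ry": 0,"rz": 0}
    - {"dx": 0.1,"dy": -0.025,"dz": 0.48,"rx": 0,"ry": 0,"rz": 0}
    - {"dx": 0.1,"dy": -0.025,"dz": 0.48,"rx": 0,"ry": 0,"rz": 0}
    - {"dx": 0.1,"dy": -0.02,"dz": 0.48,"rx": 0,"ry": 0,"rz": 0}

```text
clock: 1.58
eef_pos: [0.5329, 0.207, 0.0561]
tool_rot: [-0.0, 0.708, 0.707, -0.001]
wrist_force: [1.4, 0.5, -0.8]
grip_width: 1.004
gripper_force: 0.0
```

```bash
python3 - <<'E'
from h import *
s=env.sense();im=env.capture('wrist');T=pose(s);np.save('T2.npy',T);cv2.imwrite('pics/w2.png',im);print(s['eef_pos'],s['clock'],Ro.from_matrix(T[:3,:3]).as_quat())
E
```

```text
[0.5329 0.207  0.0561] 1.5833 [ 0.7075  0.7067 -0.0011 -0.0003]
```

View pics/w2.png

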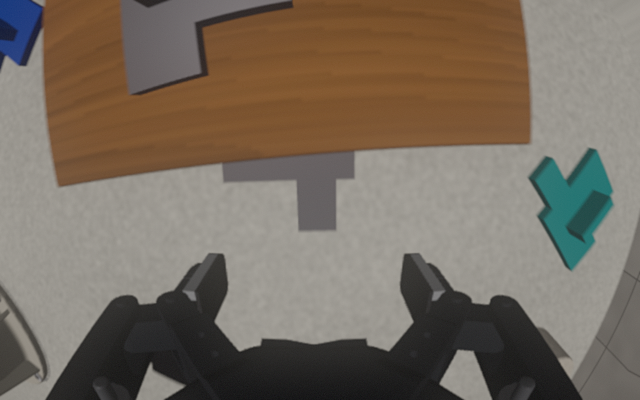

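The tab is centred between the open fingers, with its tip at (298–336, 230). I'll go down and grip it.

apply_moves:
  rows:
    - {"dx": 0.02,"dy": 0.01,"dz": 0.3,"rx": 0,"ry": 0,"rz": 0}
    - {"dx": 0.02,"dy": 0.01,"dz": 0.25,"rx": 0,"ry": 0,"rz": 0}
    - {"dx": 0,"dy": 0,"dz": 0.14,"rx": 0,"ry": 0,"rz": 0}
    - {"dx": 0,"dy": 0,"dz": 0,"rx": 0,"ry": 0,"rz": 0}
    - {"dx": 0,"dy": 0,"dz": 0,"rx": 0,"ry": 0,"rz": 0}

```text
clock: 2.05
eef_pos: [0.5352, 0.2106, 0.0074]
tool_rot: [-0.0, 0.707, 0.707, -0.001]
wrist_force: [1.4, -0.6, 1.1]
grip_width: 0.999
gripper_force: 0.0
```

apply_moves:
  rows:
    - {"dx": 0,"dy": 0,"dz": 0,"rx": 0,"ry": 0,"rz": 0}
    - {"dx": 0,"dy": 0,"dz": 0,"rx": 0,"ry": 0,"rz": 0}
    - {"dx": 0,"dy": 0,"dz": 0,"rx": 0,"ry": 0,"rz": 0}
    - {"dx": 0,"dy": 0,"dz": 0,"rx": 0,"ry": 0,"rz": 0}
    - {"dx": 0,"dy": 0,"dz": 0,"rx": 0,"ry": 0,"rz": 0}
    - {"dx": 0,"dy": 0,"dz": 0,"rx": 0,"ry": 0,"rz": 0}
    - {"dx": 0,"dy": 0,"dz": 0,"rx": 0,"ry": 0,"rz": 0}
    - {"dx": 0,"dy": 0,"dz": 0,"rx": 0,"ry": 0,"rz": 0}
  claw: 1
  newtons: 30

```text
clock: 2.72
eef_pos: [0.5354, 0.2116, 0.0075]
tool_rot: [0.0, 0.707, 0.707, 0.0]
wrist_force: [-0.4, 0.9, 1.1]
grip_width: 0.004
gripper_force: 0.0
```

```bash
python3 - <<'E'
from h import *
s=env.sense();im=env.capture('wrist');T=pose(s);np.save('T3.npy',T);cv2.imwrite('pics/w3.png',im);print(s)
E
```

```text
{'clock': 2.7167, 'joint_positions': array([ 0.3737,  0.5375,  1.8772, -0.    ,  0.7269,  0.3736]), 'joint_velocities': array([-0.0008,  0.0012, -0.0007, -0.0003,  0.0005, -0.0005]), 'joint_torque': array([ -0.0063, -61.7599, -22.7765,  -0.0003,   0.0009,  -0.0003]), 'eef_pos': array([0.5354, 0.2116, 0.0075]), 'tool_rot': array([0.    , 0.7071, 0.7072, 0.    ]), 'wrist_force': array([-0.3622,  0.8957,  1.1264]), 'moment': array([ 0.064 , -0.0223,  0.0396]), 'gripper_force': 0.0, 'grip_width': 0.003691199220510818}
```

View pics/w3.png

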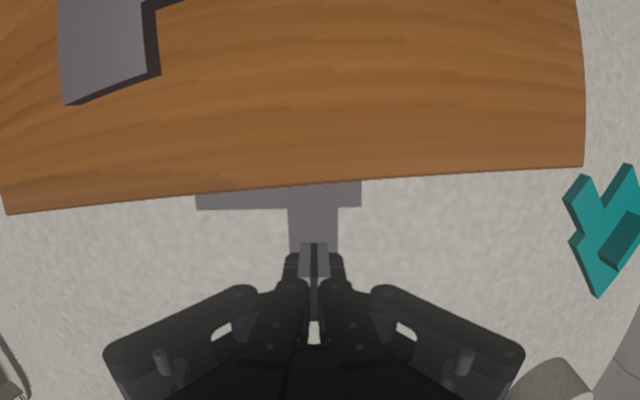

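The fingers shut just above the tab, so they were too high. I'll open them, go down about 7 mm and close again.

apply_moves:
  rows:
    - {"dx": 0,"dy": 0,"dz": -0.1,"rx": 0,"ry": 0,"rz": 0}
    - {"dx": 0,"dy": 0,"dz": 0,"rx": 0,"ry": 0,"rz": 0}
    - {"dx": 0,"dy": 0,"dz": 0,"rx": 0,"ry": 0,"rz": 0}
    - {"dx": 0,"dy": 0,"dz": 0,"rx": 0,"ry": 0,"rz": 0}
    - {"dx": 0,"dy": 0,"dz": 0.1,"rx": 0,"ry": 0,"rz": 0}
    - {"dx": 0,"dy": 0,"dz": 0.09,"rx": 0,"ry": 0,"rz": 0}
    - {"dx": 0,"dy": 0,"dz": 0,"rx": 0,"ry": 0,"rz": 0}
    - {"dx": 0,"dy": 0,"dz": 0,"rx": 0,"ry": 0,"rz": 0}
  claw: 0.35

```text
clock: 3.43
eef_pos: [0.5346, 0.2112, -0.0003]
tool_rot: [-0.0, 0.707, 0.707, -0.001]
wrist_force: [0.8, 0.4, 0.0]
grip_width: 0.653
gripper_force: 0.0
```

apply_moves:
  rows:
    - {"dx": 0,"dy": 0,"dz": 0,"rx": 0,"ry": 0,"rz": 0}
    - {"dx": 0,"dy": 0,"dz": 0,"rx": 0,"ry": 0,"rz": 0}
    - {"dx": 0,"dy": 0,"dz": 0,"rx": 0,"ry": 0,"rz": 0}
    - {"dx": 0,"dy": 0,"dz": 0,"rx": 0,"ry": 0,"rz": 0}
    - {"dx": 0,"dy": 0,"dz": 0,"rx": 0,"ry": 0,"rz": 0}
    - {"dx": 0,"dy": 0,"dz": 0,"rx": 0,"ry": 0,"rz": 0}
  claw: 1

```text
clock: 3.93
eef_pos: [0.5355, 0.2115, 0.0008]
tool_rot: [0.0, 0.707, 0.707, 0.0]
wrist_force: [0.2, -0.2, 0.2]
grip_width: -0.0
gripper_force: 0.0
```

```bash
python3 - <<'E'
from h import *
T=np.load('T2.npy');print(T[:3,3],cast('wrist',[[298,230],[336,230],[298,182],[336,179],[354,178],[223,181]],.012,T))
T3=np.load('T3.npy');print(cast('wrist',[[300,243],[313,276],[289,209],[338,207],[292,250]],.012,T3))
s=env.sense();im=env.capture('wrist');np.save('T4.npy',pose(s));cv2.imwrite('pics/w4.png',cv2.resize(im[170:320,220:420],(800,600)))
E
```

```text
[0.5329 0.207  0.0561] [[0.5198 0.195  0.012 ]
 [0.5478 0.195  0.012 ]
 [0.5204 0.2311 0.012 ]
 [0.547  0.2333 0.012 ]
 [0.5597 0.234  0.012 ]
 [0.466  0.2323 0.012 ]]
[[0.5261 0.2108 0.012 ]
 [0.5336 0.1888 0.012 ]
 [0.5203 0.2313 0.012 ]
 [0.5474 0.2325 0.012 ]
 [0.5214 0.2063 0.012 ]]
```

View pics/w4.png

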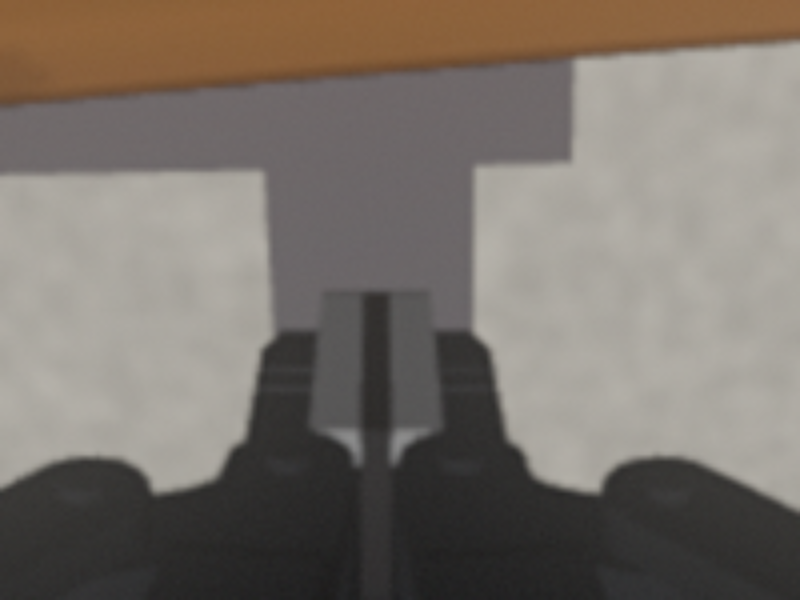

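The finger gap in the image puts the real fingertips about 25–30 mm behind the reported TCP, which fits with closing and touching nothing. I'll open part way, go down step by step and watch the force.

apply_moves:
  rows:
    - {"dx": 0,"dy": 0,"dz": 0,"rx": 0,"ry": 0,"rz": 0}
    - {"dx": 0,"dy": 0,"dz": 0,"rx": 0,"ry": 0,"rz": 0}
    - {"dx": 0,"dy": 0,"dz": 0,"rx": 0,"ry": 0,"rz": 0}
    - {"dx": 0,"dy": 0,"dz": 0,"rx": 0,"ry": 0,"rz": 0}
    - {"dx": 0,"dy": 0,"dz": 0.08,"rx": 0,"ry": 0,"rz": 0}
    - {"dx": 0,"dy": 0,"dz": 0.08,"rx": 0,"ry": 0,"rz": 0}
    - {"dx": 0,"dy": 0,"dz": 0,"rx": 0,"ry": 0,"rz": 0}
    - {"dx": 0,"dy": 0,"dz": 0,"rx": 0,"ry": 0,"rz": 0}
  claw: 0.45

```text
clock: 4.65
eef_pos: [0.5348, 0.2113, -0.0121]
tool_rot: [-0.0, 0.707, 0.707, -0.001]
wrist_force: [0.2, -0.6, -0.3]
grip_width: 0.554
gripper_force: 0.0
```

apply_moves:
  rows:
    - {"dx": -0.08,"dy": 0,"dz": 0,"rx": 0,"ry": 0,"rz": 0}
    - {"dx": 0,"dy": 0,"dz": 0.06,"rx": 0,"ry": 0,"rz": 0}
    - {"dx": 0,"dy": 0,"dz": 0.05,"rx": 0,"ry": 0,"rz": 0}
    - {"dx": 0,"dy": 0,"dz": 0,"rx": 0,"ry": 0,"rz": 0}
    - {"dx": 0,"dy": 0,"dz": 0,"rx": 0,"ry": 0,"rz": 0}

```text
clock: 5.07
eef_pos: [0.5352, 0.2054, -0.0199]
tool_rot: [-0.0, 0.707, 0.707, -0.0]
wrist_force: [-0.1, -0.7, -0.6]
grip_width: 0.55
gripper_force: 0.0
```

apply_moves:
  rows:
    - {"dx": 0,"dy": 0,"dz": 0,"rx": 0,"ry": 0,"rz": 0}
    - {"dx": 0,"dy": 0,"dz": 0,"rx": 0,"ry": 0,"rz": 0}
    - {"dx": 0,"dy": 0,"dz": 0,"rx": 0,"ry": 0,"rz": 0}
    - {"dx": 0,"dy": 0,"dz": 0,"rx": 0,"ry": 0,"rz": 0}
    - {"dx": 0,"dy": 0,"dz": 0,"rx": 0,"ry": 0,"rz": 0}
  claw: 1

```text
clock: 5.48
eef_pos: [0.5355, 0.2056, -0.0193]
tool_rot: [0.0, 0.707, 0.707, 0.0]
wrist_force: [-0.3, -0.3, 3.5]
grip_width: 0.317
gripper_force: 29.8
```

I have the tab, with an opening of 27 mm. Now I'll draw the cover out.

apply_moves:
  rows:
    - {"dx": -0.1,"dy": 0,"dz": 0,"rx": 0,"ry": 0,"rz": 0}
    - {"dx": -0.2,"dy": 0.05,"dz": 0,"rx": 0,"ry": 0,"rz": 0}
    - {"dx": -0.2,"dy": 0.05,"dz": 0,"rx": 0,"ry": 0,"rz": 0}
    - {"dx": -0.2,"dy": 0.05,"dz": 0,"rx": 0,"ry": 0,"rz": 0}
    - {"dx": -0.2,"dy": 0.05,"dz": 0,"rx": 0,"ry": 0,"rz": 0}
    - {"dx": -0.2,"dy": 0.05,"dz": 0,"rx": 0,"ry": 0,"rz": 0}
    - {"dx": -0.2,"dy": 0.05,"dz": 0,"rx": 0,"ry": 0,"rz": 0}
    - {"dx": 0,"dy": 0,"dz": 0,"rx": 0,"ry": 0,"rz": 0}

```text
clock: 6.15
eef_pos: [0.5587, 0.1056, -0.0193]
tool_rot: [0.0, 0.708, 0.707, 0.0]
wrist_force: [0.4, -2.5, 4.9]
grip_width: 0.318
gripper_force: 30.1
```

apply_moves:
  rows:
    - {"dx": 0,"dy": 0,"dz": 0,"rx": 0,"ry": 0,"rz": 0}
    - {"dx": 0,"dy": 0,"dz": 0,"rx": 0,"ry": 0,"rz": 0}
    - {"dx": 0,"dy": 0,"dz": 0,"rx": 0,"ry": 0,"rz": 0}
    - {"dx": 0,"dy": 0,"dz": 0,"rx": 0,"ry": 0,"rz": 0}
    - {"dx": 0,"dy": 0,"dz": 0,"rx": 0,"ry": 0,"rz": 0}
    - {"dx": 0,"dy": 0,"dz": -0.3,"rx": 0,"ry": 0,"rz": 0}
    - {"dx": 0,"dy": 0,"dz": -0.5,"rx": 0,"ry": 0,"rz": 0}
    - {"dx": 0,"dy": 0,"dz": -0.5,"rx": 0,"ry": 0,"rz": 0}
  claw: 0.3

```text
clock: 6.82
eef_pos: [0.5564, 0.1082, 0.0779]
tool_rot: [-0.001, 0.707, 0.707, -0.001]
wrist_force: [0.8, -0.1, 1.3]
grip_width: 0.7
gripper_force: 0.0
```

```bash
cat >> h.py <<'E'
def grays(im,lo=70,hi=122,sat=25):
    i=im.astype(int);m=((i.max(2)-i.min(2)<sat)&(i.mean(2)>lo)&(i.mean(2)<hi)).astype(np.uint8)*255
    return cv2.morphologyEx(cv2.morphologyEx(m,cv2.MORPH_OPEN,np.ones((3,3))),cv2.MORPH_CLOSE,np.ones((7,7)))
def polys(m,z,T,amin=1500,eps=4):
    for c in cv2.findContours(m,cv2.RETR_EXTERNAL,cv2.CHAIN_APPROX_NONE)[0]:
        if cv2.contourArea(c)>amin:
            p=cv2.approxPolyDP(c,eps,True)[:,0]; print('area',cv2.contourArea(c)); print(np.c_[p,cast('wrist',p,z,T)[:,:2]])
E
python3 - <<'E'
from h import *
s=env.sense();im=env.capture('wrist');T=pose(s);np.save('T5.npy',T);cv2.imwrite('pics/w5.png',im);print(s['eef_pos'],s['clock'])
polys(grays(im),.012,T)
E
```

```text
[0.5564 0.1082 0.0779] 6.8167
area 3077.5
[[542.     247.       0.7896   0.0636]
 [518.     251.       0.7562   0.0614]
 [493.     281.       0.7333   0.0297]
 [490.     294.       0.7341   0.0141]
 [516.     325.       0.788   -0.036 ]
 [547.     281.       0.8142   0.0203]
 [574.     271.       0.8594   0.0278]]
area 13580.0
[[349.      58.       0.5808   0.2227]
 [292.      59.       0.5386   0.2216]
 [291.      96.       0.5378   0.1933]
 [226.     100.       0.4879   0.1922]
 [230.     176.       0.4887   0.1326]
 [297.     176.       0.5419   0.1321]
 [300.     223.       0.5437   0.0936]
 [333.     223.       0.5703   0.0937]
 [334.     176.       0.5703   0.1322]
 [351.     174.       0.5835   0.1338]]
area 10112.0
[[639.      45.       0.9456   0.3092]
 [625.     200.       0.9346   0.1148]
 [598.     291.       0.934   -0.0115]
 [561.     368.       0.9321  -0.1517]
 [568.     380.       0.9771  -0.1956]
 [563.     399.       1.0037  -0.2571]
 [639.     399.       1.5592  -0.5196]]
```

The cover is drawn out and let go at (0.541, 0.168), yaw about 0, riser x about -0.09. Next I'll move over its rib and turn by 90°.

apply_moves:
  rows:
    - {"dx": 0.4,"dy": -0.1,"dz": 0,"rx": 0,"ry": 0,"rz": 0}
    - {"dx": 0.4,"dy": -0.1,"dz": 0,"rx": 0,"ry": 0,"rz": 0}
    - {"dx": 0,"dy": 0,"dz": 0,"rx": 0,"ry": 0,"rz": 0.077}
    - {"dx": 0,"dy": 0,"dz": 0,"rx": 0,"ry": 0,"rz": 0.077}
    - {"dx": 0,"dy": 0,"dz": 0,"rx": 0,"ry": 0,"rz": 0.077}
    - {"dx": 0,"dy": 0,"dz": 0,"rx": 0,"ry": 0,"rz": 0.077}
    - {"dx": 0,"dy": 0,"dz": 0,"rx": 0,"ry": 0,"rz": 0.077}
    - {"dx": 0,"dy": 0,"dz": 0,"rx": 0,"ry": 0,"rz": 0.077}
  claw: 0.2

```text
clock: 7.53
eef_pos: [0.5427, 0.1685, 0.0779]
tool_rot: [-0.0, 0.913, 0.408, -0.0]
wrist_force: [0.1, -1.2, 0.4]
grip_width: 0.801
gripper_force: 0.0
```

apply_moves:
  rows:
    - {"dx": 0,"dy": 0,"dz": 0,"rx": 0,"ry": 0,"rz": 0.077}
    - {"dx": 0,"dy": 0,"dz": 0,"rx": 0,"ry": 0,"rz": 0.077}
    - {"dx": 0,"dy": 0,"dz": 0,"rx": 0,"ry": 0,"rz": 0.077}
    - {"dx": 0,"dy": 0,"dz": 0,"rx": 0,"ry": 0,"rz": 0.077}
    - {"dx": 0,"dy": 0,"dz": 0,"rx": 0,"ry": 0,"rz": 0.077}
    - {"dx": 0,"dy": 0,"dz": 0,"rx": 0,"ry": 0,"rz": 0.077}
    - {"dx": 0,"dy": 0,"dz": 0,"rx": 0,"ry": 0,"rz": 0.076}
    - {"dx": 0,"dy": 0,"dz": 0,"rx": 0,"ry": 0,"rz": 0}

```text
clock: 8.2
eef_pos: [0.5427, 0.1683, 0.0778]
tool_rot: [0.0, 1.0, -0.002, -0.0]
wrist_force: [1.0, -0.5, -1.1]
grip_width: 0.799
gripper_force: 0.0
```

```bash
cat >> h.py <<'E'
def yaw_y(T): return np.degrees(np.arctan2(T[1,1],T[0,1]))   # heading of the tool y axis
def go(s,x,y,z,yaw=None):
    T=pose(s);d=T[:3,:3].T@(np.array([x,y,z])-T[:3,3])/.075
    print('move dx dy dz',d,'' if yaw is None else 'rz %.4f'%(-((yaw-yaw_y(T)+180)%360-180)/90))
E
python3 - <<'E'
from h import *
s=env.sense();T=pose(s);print(s['eef_pos'],yaw_y(T),s['clock'],s['joint_positions']);go(s,.541,.168,0,-90)
E
```

```text
[0.5427 0.1683 0.0778] -90.28334134964092 8.2 [0.2981 0.4227 1.8623 0.     0.8568 1.8739]
move dx dy dz [-0.0219  0.0046  1.0378] rz -0.0031
```

apply_moves:
  rows:
    - {"dx": -0.02,"dy": 0,"dz": 0.4,"rx": 0,"ry": 0,"rz": -0.003}
    - {"dx": 0,"dy": 0,"dz": 0.4,"rx": 0,"ry": 0,"rz": 0}
    - {"dx": 0,"dy": 0,"dz": 0.23,"rx": 0,"ry": 0,"rz": 0}
    - {"dx": 0,"dy": 0,"dz": 0,"rx": 0,"ry": 0,"rz": 0}
    - {"dx": 0,"dy": 0,"dz": 0,"rx": 0,"ry": 0,"rz": 0}

```text
clock: 8.62
eef_pos: [0.5406, 0.168, 0.0001]
tool_rot: [0.0, 1.0, 0.004, -0.001]
wrist_force: [-0.4, -0.2, 0.3]
grip_width: 0.8
gripper_force: 0.0
```

apply_moves:
  rows:
    - {"dx": 0,"dy": 0,"dz": 0,"rx": 0,"ry": 0,"rz": 0}
    - {"dx": 0,"dy": 0,"dz": 0,"rx": 0,"ry": 0,"rz": 0}
    - {"dx": 0,"dy": 0,"dz": 0,"rx": 0,"ry": 0,"rz": 0}
    - {"dx": 0,"dy": 0,"dz": 0,"rx": 0,"ry": 0,"rz": 0}
    - {"dx": 0,"dy": 0,"dz": 0,"rx": 0,"ry": 0,"rz": 0}
    - {"dx": 0,"dy": 0,"dz": 0,"rx": 0,"ry": 0,"rz": 0}
    - {"dx": 0,"dy": 0,"dz": 0,"rx": 0,"ry": 0,"rz": 0}
    - {"dx": 0,"dy": 0,"dz": 0,"rx": 0,"ry": 0,"rz": 0}
  claw: 1
  newtons: 40

```text
clock: 9.28
eef_pos: [0.5421, 0.1682, 0.0017]
tool_rot: [-0.0, 1.0, 0.002, 0.001]
wrist_force: [-1.0, -0.3, 6.6]
grip_width: 0.123
gripper_force: 39.9
```

The rib is gripped (10.5 mm). Next I'll lift, turn and go to a viewpoint over the box.

apply_moves:
  rows:
    - {"dx": 0,"dy": 0,"dz": -0.4,"rx": 0,"ry": 0,"rz": 0}
    - {"dx": 0,"dy": 0,"dz": -0.4,"rx": 0,"ry": 0,"rz": -0.077}
    - {"dx": 0,"dy": 0,"dz": -0.4,"rx": 0,"ry": 0,"rz": -0.077}
    - {"dx": 0,"dy": 0,"dz": -0.4,"rx": 0,"ry": 0,"rz": -0.077}
    - {"dx": 0,"dy": 0,"dz": -0.4,"rx": 0,"ry": 0,"rz": -0.077}
    - {"dx": 0,"dy": 0,"dz": -0.4,"rx": 0,"ry": 0,"rz": -0.077}
    - {"dx": 0,"dy": 0,"dz": -0.4,"rx": 0,"ry": 0,"rz": -0.077}
    - {"dx": 0,"dy": 0,"dz": -0.4,"rx": 0,"ry": 0,"rz": -0.077}

```text
clock: 9.95
eef_pos: [0.5409, 0.1678, 0.2425]
tool_rot: [0.0, 0.909, 0.416, 0.0]
wrist_force: [1.1, 0.1, -1.1]
grip_width: 0.129
gripper_force: 39.5
```

apply_moves:
  rows:
    - {"dx": 0,"dy": 0,"dz": 0,"rx": 0,"ry": 0,"rz": -0.077}
    - {"dx": 0,"dy": 0,"dz": 0,"rx": 0,"ry": 0,"rz": -0.077}
    - {"dx": 0,"dy": 0,"dz": 0,"rx": 0,"ry": 0,"rz": -0.077}
    - {"dx": -0.465,"dy": 0.2,"dz": 0,"rx": 0,"ry": 0,"rz": 0}
    - {"dx": -0.465,"dy": 0.2,"dz": 0,"rx": 0,"ry": 0,"rz": 0}
    - {"dx": -0.465,"dy": 0.2,"dz": 0,"rx": 0,"ry": 0,"rz": 0}
    - {"dx": -0.465,"dy": 0.2,"dz": 0,"rx": 0,"ry": 0,"rz": 0}
    - {"dx": -0.465,"dy": 0.2,"dz": 0,"rx": 0,"ry": 0,"rz": 0}

```text
clock: 10.62
eef_pos: [0.5503, -0.0232, 0.2409]
tool_rot: [0.0, 0.821, 0.571, 0.0]
wrist_force: [0.2, -0.3, -2.0]
grip_width: 0.125
gripper_force: 39.6
```

apply_moves:
  rows:
    - {"dx": -0.465,"dy": 0.2,"dz": 0,"rx": 0,"ry": 0,"rz": 0}
    - {"dx": -0.465,"dy": 0.2,"dz": 0,"rx": 0,"ry": 0,"rz": 0}
    - {"dx": -0.465,"dy": 0.2,"dz": 0,"rx": 0,"ry": 0,"rz": 0}
    - {"dx": -0.465,"dy": 0.2,"dz": 0,"rx": 0,"ry": 0,"rz": 0}
    - {"dx": -0.465,"dy": 0.2,"dz": 0,"rx": 0,"ry": 0,"rz": 0}
    - {"dx": -0.465,"dy": 0.2,"dz": 0,"rx": 0,"ry": 0,"rz": 0}
    - {"dx": 0,"dy": 0,"dz": 0,"rx": 0,"ry": 0,"rz": 0}
    - {"dx": 0,"dy": 0,"dz": 0,"rx": 0,"ry": 0,"rz": 0}

```text
clock: 11.28
eef_pos: [0.5615, -0.251, 0.2404]
tool_rot: [-0.0, 0.822, 0.569, -0.0]
wrist_force: [-0.2, 0.8, -1.6]
grip_width: 0.125
gripper_force: 39.6
```

```bash
python3 - <<'E'
from h import *
s=env.sense();im=env.capture('wrist');T=pose(s);np.save('T6.npy',T);cv2.imwrite('pics/w6.png',im);print(s['eef_pos'],yaw_y(T),s['clock'],s['grip_width'],s['wrist_force'])
E
```

```text
[ 0.5615 -0.251   0.2404] -20.60095009697442 11.2833 0.12488946979450168 [-0.1762  0.7719 -1.6001]
```

View pics/w6.png

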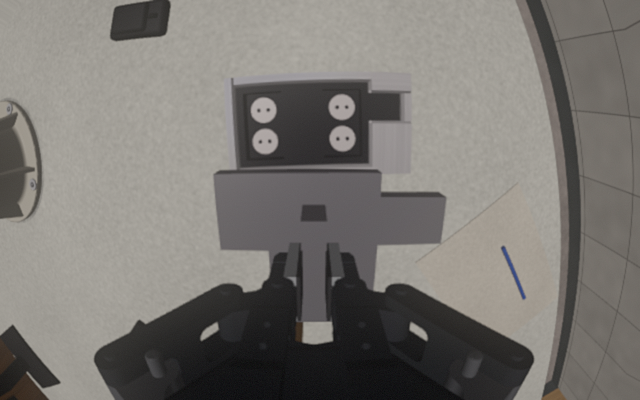

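The box is in full view: recess at (236–369, 82–167), notch at (385,106) on the right, and rim corners at about (233,78), (411,73) and (411,173). The held cover is the right way round with its tab pointing right. Next I'll fit the rim edges.

```bash
python3 - <<'E'
from h import *
im=cv2.imread('pics/w6.png').astype(int)
for r in (100,130): print(r,'L',[tuple(im[r,c]) for c in range(226,242,2)],'R',[tuple(im[r,c]) for c in range(404,418,2)])
print('T',[tuple(im[r,300]) for r in range(64,90,2)])
E
```

```text
100 L [(np.int64(161), np.int64(158), np.int64(161)), (np.int64(160), np.int64(157), np.int64(160)), (np.int64(162), np.int64(159), np.int64(162)), (np.int64(118), np.int64(118), np.int64(121)), (np.int64(91), np.int64(93), np.int64(96)), (np.int64(75), np.int64(75), np.int64(78)), (np.int64(70), np.int64(71), np.int64(73)), (np.int64(68), np.int64(69), np.int64(73))] R [(np.int64(138), np.int64(138), np.int64(143)), (np.int64(150), np.int64(150), np.int64(154)), (np.int64(148), np.int64(149), np.int64(154)), (np.int64(151), np.int64(151), np.int64(156)), (np.int64(155), np.int64(161), np.int64(165)), (np.int64(155), np.int64(161), np.int64(164)), (np.int64(154), np.int64(161), np.int64(164))]
130 L [(np.int64(157), np.int64(160), np.int64(162)), (np.int64(160), np.int64(156), np.int64(160)), (np.int64(159), np.int64(156), np.int64(159)), (np.int64(160), np.int64(157), np.int64(160)), (np.int64(107), np.int64(106), np.int64(111)), (np.int64(89), np.int64(89), np.int64(93)), (np.int64(70), np.int64(70), np.int64(72)), (np.int64(63), np.int64(64), np.int64(67))] R [(np.int64(146), np.i
[... 210 characters left out ...]
7)), (np.int64(150), np.int64(158), np.int64(160)), (np.int64(151), np.int64(159), np.int64(161))]
T [(np.int64(151), np.int64(159), np.int64(162)), (np.int64(154), np.int64(162), np.int64(165)), (np.int64(155), np.int64(162), np.int64(166)), (np.int64(153), np.int64(160), np.int64(163)), (np.int64(157), np.int64(161), np.int64(164)), (np.int64(160), np.int64(156), np.int64(159)), (np.int64(159), np.int64(155), np.int64(158)), (np.int64(163), np.int64(159), np.int64(161)), (np.int64(124), np.int64(122), np.int64(125)), (np.int64(89), np.int64(89), np.int64(93)), (np.int64(66), np.int64(68), np.int64(71)), (np.int64(63), np.int64(63), np.int64(66)), (np.int64(64), np.int64(65), np.int64(67))]
```

```bash
cat >> h.py <<'E'
def edge(im,a,b,n,rising=False):
    """sub-pixel crossing of (G-B)=2.5 from desk to grey along a->b scan lines; a,b lists of 2 end points"""
    f=cv2.GaussianBlur(im.astype(np.float32),(5,5),1);f=f[:,:,1]-f[:,:,0];out=[]
    for t in np.linspace(0,1,n):
        p=np.array(a[0])*(1-t)+np.array(a[1])*t; q=np.array(b[0])*(1-t)+np.array(b[1])*t
        k=np.linspace(0,1,200);P=p+(q-p)*k[:,None]
        v=cv2.remap(f,P[:,:1].astype(np.float32),P[:,1:].astype(np.float32),1)[:,0]
        i=np.argmax(v<2.5)
        if i>0: out.append(P[i])
    return np.array(out)
def line(P):
    c=np.median(P,0)
    vx,vy,x,y=cv2.fitLine(P.astype(np.float32),cv2.DIST_HUBER,0,1e-4,1e-5)[:,0]
    return np.array([x,y]),np.array([vx,vy])
E
python3 - <<'E'
from h import *
im=cv2.imread('pics/w6.png');T=np.load('T6.npy')
def L(a,b,n=25,z=.04):
    P=edge(im,a,b,n);W=cast('wrist',P,z,T)[:,:2];p,d=line(W);
    r=(W-p)@np.array([-d[1],d[0]]);print('ang',np.degrees(np.arctan2(d[1],d[0]))%180,'mid',p,'rms',r.std(),len(P),P[[0,-1]].ravel());return p,d
t=L([(242,66),(400,62)],[(242,84),(400,80)])
l=L([(222,85),(225,160)],[(242,85),(245,160)])
r=L([(425,78),(425,168)],[(402,78),(402,168)])
# axes from top edge
e=t[1]*np.sign(t[1][0]);n=np.array([-e[1],e[0]])
yc=t[0]@n-.062; print('x from left',l[0]@e+.092,'x from right',r[0]@e-.132)
xc=(l[0]@e+.092+r[0]@e-.132)/2; print('rim',xc*e+yc*n,'yaw',np.degrees(np.arctan2(e[1],e[0])))
# held cover, tool frame
def C(px,z):
    W=cast('wrist',px,z,T);return (W-T[:3,3])@T[:3,:3]*1000
zt=T[2,3]+.0103;zb=zt-.012
P=edge(im,[(205,180),(208,240)],[(235,180),(235,240)],15);print('step end (y)',np.median(C(P,zt)[:,1]),np.ptp(C(P,zt)[:,1]))
P=edge(im,[(460,203),(460,238)],[(430,203),(430,238)],15);print('tab end (y)',np.median(C(P,zt)[:,1]),C(P,zt)[[0,-1],:2])
P=edge(im,[(390,180),(440,180)],[(390,205),(440,205)],15);print('tab side (x) ',C(P,zb)[::7,:2],np.median(C(P,zb)[:,0]))
E
```

```text
ang 160.89357 mid [ 0.6021 -0.1372] rms 0.00014033048821616222 25 [242.      76.0402 400.      72.9447]
ang 71.632866 mid [ 0.4842 -0.1498] rms 0.0002318712912658043 25 [223.407   85.     228.7186 160.    ]
ang 71.404724 mid [ 0.6924 -0.2336] rms 0.00025385323525432363 25 [409.9749  78.     409.7437 168.    ]
x from left 0.5985779 x from right 0.59874785
rim [ 0.5675 -0.1908] yaw -19.106426
step end (y) -54.99178441237804 0.13697604419640896
tab end (y) 73.0808268287538 [[24.5379 73.0085]
 [ 3.1403 73.1383]]
tab side (x)  [[27.5333 42.9258]
 [27.4109 58.2964]
 [26.6135 74.6142]] 27.438717656801035
```

```bash
python3 - <<'E'
from h import *
T=np.load('T6.npy');a=np.radians(-18.9);e=np.array([np.cos(a),np.sin(a)]);n=np.array([-e[1],e[0]]);rim=np.array([.5675,-.1908])
P=cast('wrist',[[385,106],[411,173],[236,82],[369,82],[238,167]],.04,T)[:,:2]-rim
print('box frame mm (notch, corner, recess)',np.c_[P@e,P@n]*1000)
go(env.sense(),.6104,-.1987,.24,-18.9); print('then dz',(.24-.06)/.075)
E
```

```text
box frame mm (notch, corner, recess) [[ 99.7848  20.5604]
 [134.0996 -61.7998]
 [-76.4532  55.481 ]
 [ 80.8691  49.2605]
 [-80.1734 -48.4393]]
move dx dy dz [0.8638 0.3723 0.0055] rz -0.0181
then dz 2.4
```

apply_moves:
  rows:
    - {"dx": 0.29,"dy": 0.12,"dz": 0,"rx": 0,"ry": 0,"rz": -0.018}
    - {"dx": 0.29,"dy": 0.12,"dz": 0.1,"rx": 0,"ry": 0,"rz": 0}
    - {"dx": 0.284,"dy": 0.132,"dz": 0.3,"rx": 0,"ry": 0,"rz": 0}
    - {"dx": 0,"dy": 0,"dz": 0.5,"rx": 0,"ry": 0,"rz": 0}
    - {"dx": 0,"dy": 0,"dz": 0.5,"rx": 0,"ry": 0,"rz": 0}
    - {"dx": 0,"dy": 0,"dz": 0.5,"rx": 0,"ry": 0,"rz": 0}
    - {"dx": 0,"dy": 0,"dz": 0.5,"rx": 0,"ry": 0,"rz": 0}
    - {"dx": 0,"dy": 0,"dz": 0,"rx": 0,"ry": 0,"rz": 0}

```text
clock: 12.0
eef_pos: [0.6046, -0.1938, 0.0537]
tool_rot: [-0.005, 0.813, 0.583, -0.003]
wrist_force: [-1.6, 1.0, -1.5]
grip_width: 0.131
gripper_force: 39.6
```

```bash
python3 - <<'E'
from h import *
s=env.sense();im=env.capture('wrist');T=pose(s);np.save('T7.npy',T);cv2.imwrite('pics/w7.png',im);print(s['eef_pos'],yaw_y(T),s['clock'])
go(s,.6104,-.1987,.032,-18.9)
E
```

```text
[ 0.6046 -0.1938  0.0537] -18.70435512670988 12.0
move dx dy dz [-0.0377  0.0973  0.2879] rz 0.0022
```

apply_moves:
  rows:
    - {"dx": -0.03,"dy": 0.09,"dz": 0,"rx": 0,"ry": 0,"rz": 0.002}
    - {"dx": 0,"dy": 0,"dz": 0,"rx": 0,"ry": 0,"rz": 0}
    - {"dx": 0,"dy": 0,"dz": 0,"rx": 0,"ry": 0,"rz": 0}
    - {"dx": 0,"dy": 0,"dz": 0,"rx": 0,"ry": 0,"rz": 0}

```text
clock: 12.38
eef_pos: [0.6171, -0.202, 0.0631]
tool_rot: [0.001, 0.814, 0.581, 0.001]
wrist_force: [-0.5, 0.4, -0.6]
grip_width: 0.127
gripper_force: 39.6
```

```bash
python3 - <<'E'
from h import *
s=env.sense();im=env.capture('wrist');T=pose(s);np.save('T7.npy',T);cv2.imwrite('pics/w7.png',im);print(s['eef_pos'],yaw_y(T),s['clock'],T[:3,2])
go(s,.6104,-.1987,.032,-18.9)
E
```

```text
[ 0.6171 -0.202   0.0631] -18.996750063186745 12.3833 [ 0.0035 -0.0011 -1.    ]
move dx dy dz [ 0.0125 -0.0999  0.4146] rz -0.0011
```

View pics/w7.png

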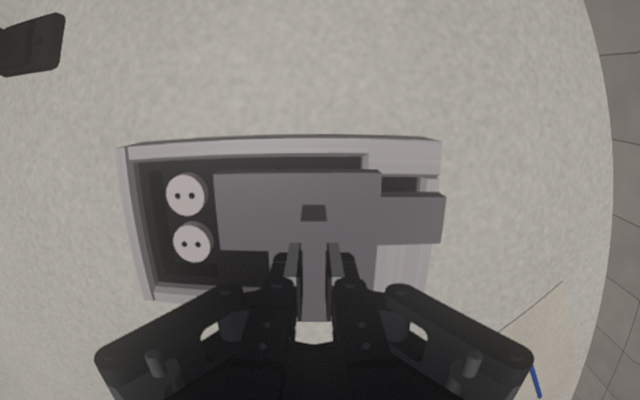

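The cover hangs over the recess, about 7 mm too far toward the notch end. Its tab is at (415,215) and the notch at (405,187). I'll correct this before lowering it.

apply_moves:
  rows:
    - {"dx": 0.012,"dy": -0.1,"dz": 0.1,"rx": 0,"ry": 0,"rz": -0.001}
    - {"dx": 0,"dy": 0,"dz": 0,"rx": 0,"ry": 0,"rz": 0}
    - {"dx": 0,"dy": 0,"dz": 0,"rx": 0,"ry": 0,"rz": 0}
    - {"dx": 0,"dy": 0,"dz": 0,"rx": 0,"ry": 0,"rz": 0}
    - {"dx": 0,"dy": 0,"dz": 0,"rx": 0,"ry": 0,"rz": 0}

```text
clock: 12.85
eef_pos: [0.6088, -0.1983, 0.0532]
tool_rot: [0.0, 0.814, 0.581, 0.0]
wrist_force: [0.6, -0.3, -1.6]
grip_width: 0.126
gripper_force: 39.6
```

```bash
python3 - <<'E'
from h import *
s=env.sense();T=pose(s);print(s['eef_pos'],yaw_y(T),s['clock'],T[:3,2])
go(s,.6104,-.1987,.030,-18.9)
im=env.capture('wrist');cv2.imwrite('pics/w8.png',im)
# rim top (far outer) edge relative to the held cover
P=edge(im,[(160,115),(420,115)],[(160,180),(420,180)],25);W=cast('wrist',P,0.0,T)[:,:2]
print('box far wall foot (z=0):',line(W)); 
e=np.array([np.cos(np.radians(-18.9)),np.sin(np.radians(-18.9))]);n=np.array([-e[1],e[0]])
print('offset y of wall from rim centre',np.median((W-[.5675,-.1908])@n))
E
```

```text
[ 0.6088 -0.1983  0.0532] -18.900551881809875 12.85 [ 0.0001 -0.0001 -1.    ]
move dx dy dz [0.0013 0.0217 0.3095] rz -0.0000
box far wall foot (z=0): (array([ 0.613 , -0.1423], dtype=float32), array([ 0.9471, -0.321 ], dtype=float32))
offset y of wall from rim centre 0.06057546361726574
```

apply_moves:
  rows:
    - {"dx": 0,"dy": 0.02,"dz": 0.08,"rx": 0,"ry": 0,"rz": 0}
    - {"dx": 0,"dy": 0,"dz": 0.08,"rx": 0,"ry": 0,"rz": 0}
    - {"dx": 0,"dy": 0,"dz": 0.07,"rx": 0,"ry": 0,"rz": 0}
    - {"dx": 0,"dy": 0,"dz": 0.04,"rx": 0,"ry": 0,"rz": 0}
    - {"dx": 0,"dy": 0,"dz": 0,"rx": 0,"ry": 0,"rz": 0}
    - {"dx": 0,"dy": 0,"dz": 0,"rx": 0,"ry": 0,"rz": 0}

```text
clock: 13.4
eef_pos: [0.6099, -0.1986, 0.0325]
tool_rot: [-0.0, 0.814, 0.581, -0.0]
wrist_force: [0.4, -0.3, -0.3]
grip_width: 0.13
gripper_force: 39.6
```

apply_moves:
  rows:
    - {"dx": 0,"dy": 0,"dz": 0.03,"rx": 0,"ry": 0,"rz": 0}
    - {"dx": 0,"dy": 0,"dz": 0.01,"rx": 0,"ry": 0,"rz": 0}
    - {"dx": 0,"dy": 0,"dz": 0,"rx": 0,"ry": 0,"rz": 0}
    - {"dx": 0,"dy": 0,"dz": 0,"rx": 0,"ry": 0,"rz": 0}

```text
clock: 13.73
eef_pos: [0.6103, -0.1987, 0.0301]
tool_rot: [0.0, 0.814, 0.581, 0.0]
wrist_force: [-0.0, -0.4, -0.8]
grip_width: 0.127
gripper_force: 39.6
```

It is at home height with no jamming force. I'll release it and lift away.

apply_moves:
  rows:
    - {"dx": 0,"dy": 0,"dz": 0,"rx": 0,"ry": 0,"rz": 0}
    - {"dx": 0,"dy": 0,"dz": 0,"rx": 0,"ry": 0,"rz": 0}
    - {"dx": 0,"dy": 0,"dz": 0,"rx": 0,"ry": 0,"rz": 0}
    - {"dx": 0,"dy": 0,"dz": 0,"rx": 0,"ry": 0,"rz": 0}
    - {"dx": 0,"dy": 0,"dz": -0.2,"rx": 0,"ry": 0,"rz": 0}
    - {"dx": 0,"dy": 0,"dz": -0.5,"rx": 0,"ry": 0,"rz": 0}
    - {"dx": 0,"dy": 0,"dz": -0.5,"rx": 0,"ry": 0,"rz": 0}
    - {"dx": 0,"dy": 0,"dz": -0.5,"rx": 0,"ry": 0,"rz": 0}
  claw: 0.5

```text
clock: 14.4
eef_pos: [0.6097, -0.1985, 0.1586]
tool_rot: [-0.0, 0.814, 0.581, -0.0]
wrist_force: [0.5, 0.9, 0.7]
grip_width: 0.501
gripper_force: 0.0
```

```bash
python3 - <<'E'
from h import *
s=env.sense();T=pose(s);print(s['eef_pos'],yaw_y(T),s['clock'],s['joint_positions'])
# plain cover rough centre from w2 / w1 viewpoint: target view pose
go(s,.47,.28,.22,-90)
E
```

```text
[ 0.6097 -0.1985  0.1586] -18.90145796133347 14.4 [-0.3171  0.4257  1.6407  0.      1.0763  0.0128]
move dx dy dz [ 5.4327 -3.8298 -0.8147] rz 0.7900
```

apply_moves:
  rows:
    - {"dx": 0.383,"dy": -0.328,"dz": -0.037,"rx": 0,"ry": 0,"rz": 0}
    - {"dx": 0.383,"dy": -0.328,"dz": -0.037,"rx": 0,"ry": 0,"rz": 0}
    - {"dx": 0.383,"dy": -0.328,"dz": -0.037,"rx": 0,"ry": 0,"rz": 0}
    - {"dx": 0.383,"dy": -0.328,"dz": -0.037,"rx": 0,"ry": 0,"rz": 0}
    - {"dx": 0.383,"dy": -0.328,"dz": -0.037,"rx": 0,"ry": 0,"rz": 0}
    - {"dx": 0.383,"dy": -0.328,"dz": -0.037,"rx": 0,"ry": 0,"rz": 0}
    - {"dx": 0.383,"dy": -0.328,"dz": -0.037,"rx": 0,"ry": 0,"rz": 0}
    - {"dx": 0.383,"dy": -0.328,"dz": -0.037,"rx": 0,"ry": 0,"rz": 0}

```text
clock: 15.07
eef_pos: [0.4975, 0.0839, 0.18]
tool_rot: [0.0, 0.814, 0.581, 0.0]
wrist_force: [1.5, 0.7, -0.5]
grip_width: 0.501
gripper_force: 0.0
```

apply_moves:
  rows:
    - {"dx": 0.383,"dy": -0.328,"dz": -0.037,"rx": 0,"ry": 0,"rz": 0}
    - {"dx": 0.383,"dy": -0.328,"dz": -0.037,"rx": 0,"ry": 0,"rz": 0}
    - {"dx": 0.383,"dy": -0.328,"dz": -0.037,"rx": 0,"ry": 0,"rz": 0}
    - {"dx": 0.383,"dy": -0.328,"dz": -0.037,"rx": 0,"ry": 0,"rz": 0}
    - {"dx": 0.383,"dy": -0.328,"dz": -0.037,"rx": 0,"ry": 0,"rz": 0}
    - {"dx": 0.383,"dy": -0.328,"dz": -0.037,"rx": 0,"ry": 0,"rz": 0}
    - {"dx": 0.383,"dy": -0.328,"dz": -0.037,"rx": 0,"ry": 0,"rz": 0}
    - {"dx": 0,"dy": 0,"dz": 0,"rx": 0,"ry": 0,"rz": 0.074}

```text
clock: 15.73
eef_pos: [0.3989, 0.334, 0.2]
tool_rot: [-0.001, 0.845, 0.535, 0.001]
wrist_force: [0.8, 0.8, 0.0]
grip_width: 0.501
gripper_force: 0.0
```

apply_moves:
  rows:
    - {"dx": 0,"dy": 0,"dz": 0,"rx": 0,"ry": 0,"rz": 0.074}
    - {"dx": 0,"dy": 0,"dz": 0,"rx": 0,"ry": 0,"rz": 0.074}
    - {"dx": 0,"dy": 0,"dz": 0,"rx": 0,"ry": 0,"rz": 0.074}
    - {"dx": 0,"dy": 0,"dz": 0,"rx": 0,"ry": 0,"rz": 0.074}
    - {"dx": 0,"dy": 0,"dz": 0,"rx": 0,"ry": 0,"rz": 0.074}
    - {"dx": 0,"dy": 0,"dz": 0,"rx": 0,"ry": 0,"rz": 0.074}
    - {"dx": 0,"dy": 0,"dz": 0,"rx": 0,"ry": 0,"rz": 0.074}
    - {"dx": 0,"dy": 0,"dz": 0,"rx": 0,"ry": 0,"rz": 0.074}

```text
clock: 16.4
eef_pos: [0.4006, 0.3285, 0.1992]
tool_rot: [-0.0, 0.996, 0.094, 0.0]
wrist_force: [0.7, 0.5, -0.6]
grip_width: 0.508
gripper_force: 0.0
```

apply_moves:
  rows:
    - {"dx": 0,"dy": 0,"dz": 0,"rx": 0,"ry": 0,"rz": 0}
    - {"dx": 0,"dy": 0,"dz": 0,"rx": 0,"ry": 0,"rz": 0}
    - {"dx": 0,"dy": 0,"dz": 0,"rx": 0,"ry": 0,"rz": 0}

```text
clock: 16.65
eef_pos: [0.4006, 0.3285, 0.1991]
tool_rot: [-0.0, 0.995, 0.099, 0.0]
wrist_force: [0.1, 0.5, 0.9]
grip_width: 0.505
gripper_force: 0.0
```

```bash
python3 - <<'E'
from h import *
s=env.sense();im=env.capture('wrist');T=pose(s);np.save('T9.npy',T);cv2.imwrite('pics/w9.png',im);print(s['eef_pos'],yaw_y(T),s['clock'],s['joint_positions'][5])
polys(grays(im),.074,T,2500)
E
```

```text
[0.4006 0.3285 0.1991] -78.62134875948001 16.65 2.0560567805140177
area 3077.0
[[639.      71.       0.6837  -0.1137]
 [626.      72.       0.6635  -0.0737]
 [587.     170.       0.4993  -0.0175]
 [619.     212.       0.4626  -0.1372]
 [639.     187.       0.5134  -0.1811]
 [639.     171.       0.5366  -0.166 ]
 [624.     202.       0.4801  -0.1433]
 [615.     199.       0.4785  -0.1118]
 [603.     175.       0.5028  -0.0593]
 [617.     144.       0.5537  -0.0772]
 [624.     144.       0.56    -0.0973]
 [631.     155.       0.5515  -0.1261]
 [639.     148.       0.5694  -0.148 ]]
area 7411.0
[[266.      61.       0.5113   0.3957]
 [264.     155.       0.4222   0.381 ]
 [353.     162.       0.4322   0.2959]
 [356.     117.       0.475    0.3025]
 [327.     114.       0.472    0.3298]
 [330.      63.       0.5203   0.3367]]
```

```bash
python3 - <<'E'
from h import *
A=np.array([[-37.5,51],[-37.5,-43],[51.5,-43],[51.5,1],[23.5,1],[23.5,51]])/1000
B=np.array([[.5113,.3957],[.4222,.381],[.4322,.2959],[.475,.3025],[.472,.3298],[.5203,.3367]])
a=A-A.mean(0);b=B-B.mean(0);th=np.arctan2((a[:,0]*b[:,1]-a[:,1]*b[:,0]).sum(),(a*b).sum())
R=np.array([[np.cos(th),-np.sin(th)],[np.sin(th),np.cos(th)]]);c=B.mean(0)-R@A.mean(0)
print(c,np.degrees(th),(A@R.T+c-B)*1000)
go(env.sense(),*c,.12,np.degrees(th))
E
```

```text
[0.4674 0.3522] -81.80480785008398 [[ 1.2492  0.8983]
 [-2.6909  2.199 ]
 [-0.0043 -0.7922]
 [ 0.7464 -1.1202]
 [-0.2449 -0.7061]
 [ 0.9445 -0.4788]]
move dx dy dz [ 0.9356 -0.1353  1.0548] rz 0.0349
```

apply_moves:
  rows:
    - {"dx": 0.32,"dy": -0.04,"dz": 0.1,"rx": 0,"ry": 0,"rz": 0}
    - {"dx": 0.31,"dy": -0.045,"dz": 0.3,"rx": 0,"ry": 0,"rz": 0}
    - {"dx": 0.31,"dy": -0.045,"dz": 0.3,"rx": 0,"ry": 0,"rz": 0}
    - {"dx": 0,"dy": 0,"dz": 0.35,"rx": 0,"ry": 0,"rz": 0.032}
    - {"dx": 0,"dy": 0,"dz": 0,"rx": 0,"ry": 0,"rz": 0}
    - {"dx": 0,"dy": 0,"dz": 0,"rx": 0,"ry": 0,"rz": 0}
    - {"dx": 0,"dy": 0,"dz": 0,"rx": 0,"ry": 0,"rz": 0}

```text
clock: 17.28
eef_pos: [0.4678, 0.3518, 0.1213]
tool_rot: [-0.0, 0.997, 0.073, 0.0]
wrist_force: [0.4, -0.4, 0.3]
grip_width: 0.502
gripper_force: 0.0
```

```bash
python3 - <<'E'
from h import *
s=env.sense();print(s['eef_pos'],yaw_y(pose(s)));go(s,.4677,.3518,.0645,-81.5)
E
```

```text
[0.4678 0.3518 0.1213] -81.58826962168429
move dx dy dz [-0.0011 -0.0005  0.7574] rz -0.0010
```

apply_moves:
  rows:
    - {"dx": 0,"dy": 0,"dz": 0.3,"rx": 0,"ry": 0,"rz": 0}
    - {"dx": 0,"dy": 0,"dz": 0.3,"rx": 0,"ry": 0,"rz": 0}
    - {"dx": 0,"dy": 0,"dz": 0.15,"rx": 0,"ry": 0,"rz": 0}
    - {"dx": 0,"dy": 0,"dz": 0,"rx": 0,"ry": 0,"rz": 0}
    - {"dx": 0,"dy": 0,"dz": 0,"rx": 0,"ry": 0,"rz": 0}
    - {"dx": 0,"dy": 0,"dz": 0,"rx": 0,"ry": 0,"rz": 0}

```text
clock: 17.78
eef_pos: [0.4686, 0.3523, 0.0657]
tool_rot: [-0.001, 0.997, 0.072, 0.001]
wrist_force: [0.2, 0.3, 0.7]
grip_width: 0.495
gripper_force: 0.0
```

apply_moves:
  rows:
    - {"dx": 0,"dy": 0,"dz": 0,"rx": 0,"ry": 0,"rz": 0}
    - {"dx": 0,"dy": 0,"dz": 0,"rx": 0,"ry": 0,"rz": 0}
    - {"dx": 0,"dy": 0,"dz": 0,"rx": 0,"ry": 0,"rz": 0}
    - {"dx": 0,"dy": 0,"dz": 0,"rx": 0,"ry": 0,"rz": 0}
    - {"dx": 0,"dy": 0,"dz": 0,"rx": 0,"ry": 0,"rz": 0}
    - {"dx": 0,"dy": 0,"dz": 0,"rx": 0,"ry": 0,"rz": 0}
  claw: 1
  newtons: 40

```text
clock: 18.28
eef_pos: [0.4685, 0.3521, 0.0652]
tool_rot: [-0.0, 0.997, 0.072, 0.001]
wrist_force: [-0.6, -0.1, 5.9]
grip_width: 0.126
gripper_force: 39.6
```

apply_moves:
  rows:
    - {"dx": 0,"dy": 0,"dz": -0.3,"rx": 0,"ry": 0,"rz": 0}
    - {"dx": 0,"dy": 0,"dz": -0.45,"rx": 0,"ry": 0,"rz": 0}
    - {"dx": 0,"dy": 0,"dz": -0.26,"rx": 0,"ry": 0,"rz": -0.077}
    - {"dx": 0,"dy": 0,"dz": -0.26,"rx": 0,"ry": 0,"rz": -0.077}
    - {"dx": 0,"dy": 0,"dz": -0.26,"rx": 0,"ry": 0,"rz": -0.077}
    - {"dx": 0,"dy": 0,"dz": -0.26,"rx": 0,"ry": 0,"rz": -0.077}
    - {"dx": 0,"dy": 0,"dz": -0.26,"rx": 0,"ry": 0,"rz": -0.077}
    - {"dx": 0,"dy": 0,"dz": -0.26,"rx": 0,"ry": 0,"rz": -0.077}

```text
clock: 18.95
eef_pos: [0.4676, 0.3515, 0.2384]
tool_rot: [0.0, 0.906, 0.424, -0.0]
wrist_force: [0.1, 0.3, -2.0]
grip_width: 0.121
gripper_force: 39.7
```

apply_moves:
  rows:
    - {"dx": 0,"dy": 0,"dz": 0,"rx": 0,"ry": 0,"rz": -0.077}
    - {"dx": 0,"dy": 0,"dz": 0,"rx": 0,"ry": 0,"rz": -0.077}
    - {"dx": 0,"dy": 0,"dz": 0,"rx": 0,"ry": 0,"rz": -0.077}
    - {"dx": -0.455,"dy": 0.232,"dz": 0,"rx": 0,"ry": 0,"rz": 0}
    - {"dx": -0.455,"dy": 0.232,"dz": 0,"rx": 0,"ry": 0,"rz": 0}
    - {"dx": -0.455,"dy": 0.232,"dz": 0,"rx": 0,"ry": 0,"rz": 0}
    - {"dx": -0.455,"dy": 0.232,"dz": 0,"rx": 0,"ry": 0,"rz": 0}
    - {"dx": -0.455,"dy": 0.232,"dz": 0,"rx": 0,"ry": 0,"rz": 0}

```text
clock: 19.62
eef_pos: [0.4931, 0.1602, 0.2375]
tool_rot: [0.0, 0.816, 0.579, -0.0]
wrist_force: [1.5, 0.3, -2.7]
grip_width: 0.125
gripper_force: 39.7
```

apply_moves:
  rows:
    - {"dx": -0.455,"dy": 0.232,"dz": 0,"rx": 0,"ry": 0,"rz": 0}
    - {"dx": -0.455,"dy": 0.232,"dz": 0,"rx": 0,"ry": 0,"rz": 0}
    - {"dx": -0.455,"dy": 0.232,"dz": 0,"rx": 0,"ry": 0,"rz": 0}
    - {"dx": -0.455,"dy": 0.232,"dz": 0,"rx": 0,"ry": 0,"rz": 0}
    - {"dx": -0.455,"dy": 0.232,"dz": 0,"rx": 0,"ry": 0,"rz": 0}
    - {"dx": -0.455,"dy": 0.232,"dz": 0,"rx": 0,"ry": 0,"rz": 0}
    - {"dx": -0.455,"dy": 0.232,"dz": 0,"rx": 0,"ry": 0,"rz": 0}
    - {"dx": -0.455,"dy": 0.232,"dz": 0,"rx": 0,"ry": 0,"rz": 0}

```text
clock: 20.28
eef_pos: [0.534, -0.1438, 0.2376]
tool_rot: [0.0, 0.816, 0.578, 0.0]
wrist_force: [1.1, -0.0, -2.6]
grip_width: 0.127
gripper_force: 39.7
```

apply_moves:
  rows:
    - {"dx": -0.455,"dy": 0.232,"dz": 0,"rx": 0,"ry": 0,"rz": 0}
    - {"dx": -0.455,"dy": 0.232,"dz": 0,"rx": 0,"ry": 0,"rz": 0}
    - {"dx": -0.455,"dy": 0.232,"dz": 0,"rx": 0,"ry": 0,"rz": 0}
    - {"dx": 0,"dy": 0,"dz": 0,"rx": 0,"ry": 0,"rz": 0}
    - {"dx": 0,"dy": 0,"dz": 0,"rx": 0,"ry": 0,"rz": 0}
    - {"dx": 0,"dy": 0,"dz": 0,"rx": 0,"ry": 0,"rz": 0}
    - {"dx": 0,"dy": 0,"dz": 0,"rx": 0,"ry": 0,"rz": 0}

```text
clock: 20.87
eef_pos: [0.5494, -0.2547, 0.2373]
tool_rot: [-0.0, 0.816, 0.578, -0.0]
wrist_force: [-1.2, -0.2, -1.5]
grip_width: 0.126
gripper_force: 39.7
```

```bash
python3 - <<'E'
from h import *
s=env.sense();im=env.capture('wrist');T=pose(s);np.save('T10.npy',T);cv2.imwrite('pics/w10.png',im);print(s['eef_pos'],yaw_y(T),s['clock'],s['grip_width'],T[:3,2])
a=np.radians(-18.9);e=np.array([np.cos(a),np.sin(a)]);n=np.array([-e[1],e[0]]);rim=np.array([.5675,-.1908])
def C(px,z):
    W=cast('wrist',px,z,T);return ((W-T[:3,3])@T[:3,:3]*1000)[:,:2]
zt=T[2,3]+.0088
g=grays(im,60,126)
for c in cv2.findContours(g,cv2.RETR_EXTERNAL,cv2.CHAIN_APPROX_NONE)[0]:
    if cv2.contourArea(c)>800:
        p=cv2.approxPolyDP(c,3,True)[:,0];W=cast('wrist',p,.04,T)[:,:2]-rim
        print(cv2.contourArea(c));print('px | tool frame at plate top | box frame at rim\n',np.c_[p,C(p,zt),np.c_[W@e,W@n]*1000].round(1))
E
```

```text
[ 0.5494 -0.2547  0.2373] -19.309830603954644 20.8667 0.12572994759538353 [-0.0004  0.0005 -1.    ]
4506.5
px | tool frame at plate top | box frame at rim
 [[   6.    86.   117.  -235.5 -534.8  113.4]
 [   9.   103.   102.8 -231.2 -525.2   80.7]
 [   0.   106.   103.  -246.  -559.2   81.5]
 [   0.   208.    19.5 -269.6 -614.7 -109.9]
 [  20.   207.    20.7 -234.  -533.  -107.8]
 [  23.   212.    16.5 -231.  -526.1 -117.3]
 [  35.   203.    24.  -210.5 -478.8 -100.6]
 [  41.   189.    34.6 -198.8 -451.9  -76.4]
 [  42.   133.    74.4 -188.5 -427.6   14.8]
 [  26.    94.   105.1 -206.3 -467.9   85.7]
 [  17.    87.   112.8 -218.8 -496.4  103.5]]
28357.5
px | tool frame at plate top | box frame at rim
 [[ 241.    75.    92.5  -38.3  -82.3   53.8]
 [ 242.   161.    47.2  -38.9  -84.4  -50.1]
 [ 252.   290.   -31.4  -38.8  -85.6 -230.6]
 [ 260.   288.   -29.8  -33.7  -73.8 -226.9]
 [ 268.   278.   -22.5  -28.3  -61.2 -210.2]
 [ 273.   257.    -8.3  -24.5  -52.3 -177.8]
 [ 279.   252.    -5.   -20.9  -43.9 -170.3]
 [ 287.   253.    -5.6  -16.3  -33.4 -171.7]
 [ 284.   276.   -20.9  -18.6  
[... 1826 characters left out ...]
5.   -183.7   260.7   599.7  -585.2]
 [  557.    399.   -220.9   290.3   667.1  -671.1]
 [  639.    399.   -410.3   689.7  1581.  -1112.6]
 [  639.      0.    205.7   277.9   645.6   308.7]
 [  544.      0.    158.3   144.9   339.4   202.1]
 [  568.     86.    103.3   164.    382.3    75.5]
 [  579.    168.     49.4   182.9   424.8   -48.6]
 [  578.    265.    -27.6   209.9   485.7  -225.8]
 [  562.    357.   -136.4   246.8   568.5  -476.2]
 [  556.    357.   -133.    235.7   543.1  -468.3]
 [  568.    258.    -19.8   193.3   447.6  -207.7]
 [  566.    158.     55.4   166.8   388.1   -34.7]
 [  549.     62.    115.7   145.4   339.9   104.2]
 [  530.      0.    154.5   132.1   309.9   193.5]]
```

```bash
python3 - <<'E'
from h import *
im=cv2.imread('pics/w10.png').astype(int);T=np.load('T10.npy')
def X(c,r,z): return ((cast('wrist',[[c,r]],z,T)-T[:3,3])@T[:3,:3]*1000)[0,0].round(1)
zt=T[2,3]+.0088
for c,r0,r1 in((385,215,252),(260,135,180),(340,135,180)):
    print('col',c)
    for r in range(r0,r1,2): print(r,im[r,c],X(c,r,zt),X(c,r,zt-.012),end=' | ')
    print()
E
```

```text
col 385
215 [148 155 158] 17.2 13.1 | 217 [149 156 160] 16.0 11.8 | 219 [150 156 160] 14.9 10.6 | 221 [148 155 157] 13.7 9.3 | 223 [149 156 158] 12.5 8.0 | 225 [145 153 156] 11.3 6.7 | 227 [145 152 155] 10.1 5.5 | 229 [147 154 157] 8.9 4.2 | 231 [146 154 156] 7.7 2.9 | 233 [144 151 155] 6.5 1.5 | 235 [141 148 151] 5.2 0.2 | 237 [66 67 70] 4.0 -1.1 | 239 [62 62 64] 2.8 -2.4 | 241 [61 63 64] 1.5 -3.8 | 243 [63 65 67] 0.3 -5.1 | 245 [89 88 93] -1.0 -6.5 | 247 [94 92 97] -2.2 -7.8 | 249 [93 92 96] -3.5 -9.2 | 251 [93 93 96] -4.8 -10.6 | 
col 260
135 [ 99 100 106] 60.7 59.9 | 137 [89 91 95] 59.6 58.7 | 139 [63 63 65] 58.6 57.6 | 141 [54 55 58] 57.6 56.5 | 143 [55 55 58] 56.5 55.4 | 145 [55 57 59] 55.5 54.2 | 147 [55 57 58] 54.4 53.1 | 149 [57 59 60] 53.4 52.0 | 151 [51 52 54] 52.3 50.8 | 153 [55 57 59] 51.3 49.7 | 155 [80 79 83] 50.2 48.6 | 157 [107 106 110] 49.1 47.4 | 159 [106 104 108] 48.1 46.3 | 161 [106 105 109] 47.0 45.2 | 163 [105 104 108] 46.0 44.0 | 165 [104 104 108] 44.9 42.9 | 167 [105 104 108] 43.8 41.7 | 169 [103 102 105] 42.8 40.6 | 171 [102 101 106] 41.7 39.4 | 173 [104 102 105] 40.6 38.3 | 175 [102 101 106] 39.5 37.1 | 177 [104 101 105] 38.5 35.9 | 179 [101 100 104] 37.4 34.8 | 
col 340
135 [102 100 103] 60.4 59.6 | 137 [100  98 102] 59.4 58.5 | 139 [ 99  98 101] 58.3 57.3 | 141 [103 100 104] 57.3 56.2 | 143 [ 99  98 102] 56.3 55.1 | 145 [ 99  97 101] 55.2 54.0 | 147 [100  97 101] 54.2 52.9 | 149 [ 99  97 100] 53.1 51.8 | 151 [93 91 95] 52.1 50.6 | 153 [58 57 58] 51.1 49.5 | 155 [83 81 85] 50.0 48.4 | 157 [ 99  97 101] 49.0 47.2 | 159 [ 99  97 100] 47.9 46.1 | 161 [ 97  95 100] 46.9 45.0 | 163 [ 99  96 101] 45.8 43.9 | 165 [97 94 99] 44.7 42.7 | 167 [97 94 99] 43.7 41.6 | 169 [96 94 98] 42.6 40.4 | 171 [98 96 99] 41.6 39.3 | 173 [97 94 98] 40.5 38.1 | 175 [97 94 98] 39.4 37.0 | 177 [96 95 98] 38.4 35.8 | 179 [95 93 97] 37.3 34.7 |
```

```bash
python3 - <<'E'
from h import *
im=cv2.imread('pics/w10.png').astype(int);T=np.load('T10.npy')
a=np.radians(-18.9);e=np.array([np.cos(a),np.sin(a)]);n=np.array([-e[1],e[0]]);rim=np.array([.5675,-.1908])
g=cv2.GaussianBlur(im.mean(2),(3,3),.8)
def scan(p,q,k,lab):
    P=np.linspace(p,q,int(np.hypot(*(np.array(q)-p)))*4+1);v=cv2.remap(g.astype(np.float32),P[:,:1].astype(np.float32),P[:,1:].astype(np.float32),1)[:,0]
    d=np.gradient(v);i=[j for j in range(6,len(d)-6) if abs(d[j])>2 and abs(d[j])==abs(d[j-6:j+7]).max()]
    W=cast('wrist',P[i],.04,T)[:,:2]-rim;B=np.c_[W@e,W@n]*1000
    print(lab,[(round(float(B[m,k]),1),int(v[max(j-8,0)]),int(v[min(j+8,len(v)-1)])) for m,j in enumerate(i)])
for r in (88,100,112): scan((238,r),(426,r),0,'x row%d'%r)
for r in (130,145): scan((290,r),(400,r),0,'x row%d'%r)
for c in (320,360): scan((c,66),(c,100),1,'y col%d'%c)
for c in (320,): scan((c,100),(c,135),1,'y col%d'%c)
for c in (395,403): scan((c,78),(c,130),1,'y col%d'%c)
E
```

```text
x row88 [(-83.5, 153, 97), (-12.3, 61, 113), (-12.0, 62, 114), (76.2, 103, 83), (76.5, 103, 84), (79.8, 88, 97), (80.1, 86, 95), (84.1, 99, 79), (132.6, 110, 153), (132.9, 111, 153)]
x row100 [(-82.5, 152, 90), (-81.9, 149, 86), (-60.5, 67, 161), (-38.4, 149, 163), (-38.1, 148, 163), (-30.2, 158, 61), (-29.9, 155, 60), (-29.6, 152, 60), (-12.4, 59, 109), (-12.1, 60, 110), (34.9, 107, 78), (35.2, 107, 79), (35.4, 107, 80), (38.4, 85, 105), (38.7, 82, 106), (114.5, 100, 80), (114.8, 100, 82), (115.1, 100, 83), (118.9, 81, 118), (124.0, 118, 141)]
x row112 [(-82.9, 152, 91), (-82.6, 151, 89), (-57.2, 65, 144), (-56.9, 66, 148), (-35.1, 150, 64), (-34.8, 147, 62), (-34.5, 144, 59), (-12.3, 57, 108), (34.9, 104, 76), (38.7, 80, 103), (114.7, 98, 80), (115.0, 98, 82), (115.4, 98, 84), (118.5, 82, 116), (119.2, 80, 119), (123.7, 116, 140)]
x row130 [(16.1, 50, 101), (34.9, 101, 75), (38.5, 79, 99), (39.0, 75, 100), (79.5, 86, 118), (79.8, 84, 120), (83.4, 111, 141)]
x row145 [(16.4, 49, 100), (16.7, 50, 100), (76.2, 98, 85), (79.6, 85, 120), (79.9, 83, 121), (83.9, 116, 140)]
y col320 [(52.2, 147, 84), (51.9, 145, 83), (47.7, 86, 113)]
y col360 [(53.3, 149, 92), (53.0, 148, 89), (52.7, 148, 86), (46.6, 80, 106)]
y col320 [(3.9, 107, 56), (3.6, 106, 55)]
y col395 [(40.7, 141, 93), (40.4, 141, 90), (40.1, 141, 88), (34.6, 83, 100), (34.3, 81, 100), (34.0, 79, 101), (6.9, 100, 63), (6.3, 99, 70), (3.3, 66, 121), (2.7, 61, 127)]
y col403 [(40.1, 140, 89), (39.5, 139, 85), (34.0, 82, 101), (33.7, 81, 100), (33.4, 80, 100), (7.3, 99, 65), (6.7, 99, 68), (3.4, 71, 120), (3.1, 67, 124)]
```

The tab cover sits home, within about 1 mm in x and y. Now I'll position the plain cover.

```bash
python3 - <<'E'
from h import *
go(env.sense(),.5297,-.1811,.058,-18.9)
E
```

```text
move dx dy dz [ 0.8356 -0.5717  2.3917] rz -0.0043
```

apply_moves:
  rows:
    - {"dx": 0.28,"dy": -0.19,"dz": 0.1,"rx": 0,"ry": 0,"rz": -0.004}
    - {"dx": 0.28,"dy": -0.19,"dz": 0.3,"rx": 0,"ry": 0,"rz": 0}
    - {"dx": 0.276,"dy": -0.192,"dz": 0.4,"rx": 0,"ry": 0,"rz": 0}
    - {"dx": 0,"dy": 0,"dz": 0.45,"rx": 0,"ry": 0,"rz": 0}
    - {"dx": 0,"dy": 0,"dz": 0.45,"rx": 0,"ry": 0,"rz": 0}
    - {"dx": 0,"dy": 0,"dz": 0.45,"rx": 0,"ry": 0,"rz": 0}
    - {"dx": 0,"dy": 0,"dz": 0.2,"rx": 0,"ry": 0,"rz": 0}
    - {"dx": 0,"dy": 0,"dz": 0,"rx": 0,"ry": 0,"rz": 0}

```text
clock: 21.58
eef_pos: [0.527, -0.1803, 0.0578]
tool_rot: [-0.003, 0.814, 0.581, -0.002]
wrist_force: [-1.3, 0.3, -1.8]
grip_width: 0.126
gripper_force: 39.7
```

apply_moves:
  rows:
    - {"dx": 0,"dy": 0,"dz": 0,"rx": 0,"ry": 0,"rz": 0}
    - {"dx": 0,"dy": 0,"dz": 0,"rx": 0,"ry": 0,"rz": 0}
    - {"dx": 0,"dy": 0,"dz": 0,"rx": 0,"ry": 0,"rz": 0}
    - {"dx": 0,"dy": 0,"dz": 0,"rx": 0,"ry": 0,"rz": 0}

```text
clock: 21.92
eef_pos: [0.5308, -0.1827, 0.0627]
tool_rot: [0.001, 0.814, 0.581, 0.001]
wrist_force: [-0.1, -0.8, -1.9]
grip_width: 0.124
gripper_force: 39.7
```

```bash
python3 - <<'E'
from h import *
s=env.sense();T=pose(s);print(s['eef_pos'],yaw_y(T),T[:3,2],s['clock']);go(s,.5297,-.1811,.0315,-18.9)
E
```

```text
[ 0.5308 -0.1827  0.0627] -18.981835671200052 [ 0.0027 -0.0009 -1.    ] 21.9167
move dx dy dz [ 0.0153 -0.0223  0.4162] rz -0.0009
```

apply_moves:
  rows:
    - {"dx": 0.01,"dy": -0.015,"dz": 0.12,"rx": 0,"ry": 0,"rz": 0}
    - {"dx": 0,"dy": 0,"dz": 0,"rx": 0,"ry": 0,"rz": 0}
    - {"dx": 0,"dy": 0,"dz": 0,"rx": 0,"ry": 0,"rz": 0}
    - {"dx": 0,"dy": 0,"dz": 0,"rx": 0,"ry": 0,"rz": 0}
    - {"dx": 0,"dy": 0,"dz": 0,"rx": 0,"ry": 0,"rz": 0}

```text
clock: 22.33
eef_pos: [0.5289, -0.1814, 0.0521]
tool_rot: [-0.0, 0.814, 0.581, -0.0]
wrist_force: [-0.1, 0.0, -2.0]
grip_width: 0.125
gripper_force: 39.7
```

```bash
python3 - <<'E'
from h import *
s=env.sense();T=pose(s);print(s['eef_pos'],yaw_y(T),T[:3,2],s['clock']);go(s,.5297,-.1811,.0315,-18.9)
E
```

```text
[ 0.5289 -0.1814  0.0521] -18.99828169612021 [-0.  0. -1.] 22.3333
move dx dy dz [0.0075 0.009  0.2744] rz -0.0011
```

apply_moves:
  rows:
    - {"dx": 0.006,"dy": 0.008,"dz": 0.07,"rx": 0,"ry": 0,"rz": -0.001}
    - {"dx": 0,"dy": 0,"dz": 0.07,"rx": 0,"ry": 0,"rz": 0}
    - {"dx": 0,"dy": 0,"dz": 0.06,"rx": 0,"ry": 0,"rz": 0}
    - {"dx": 0,"dy": 0,"dz": 0.05,"rx": 0,"ry": 0,"rz": 0}
    - {"dx": 0,"dy": 0,"dz": 0,"rx": 0,"ry": 0,"rz": 0}
    - {"dx": 0,"dy": 0,"dz": 0,"rx": 0,"ry": 0,"rz": 0}
    - {"dx": 0,"dy": 0,"dz": 0,"rx": 0,"ry": 0,"rz": 0}

```text
clock: 22.92
eef_pos: [0.5296, -0.1811, 0.0333]
tool_rot: [-0.0, 0.814, 0.581, -0.0]
wrist_force: [-0.3, 0.4, -1.7]
grip_width: 0.125
gripper_force: 39.7
```

apply_moves:
  rows:
    - {"dx": 0,"dy": 0,"dz": 0.025,"rx": 0,"ry": 0,"rz": 0}
    - {"dx": 0,"dy": 0,"dz": 0,"rx": 0,"ry": 0,"rz": 0}
    - {"dx": 0,"dy": 0,"dz": 0,"rx": 0,"ry": 0,"rz": 0}
    - {"dx": 0,"dy": 0,"dz": 0,"rx": 0,"ry": 0,"rz": 0}

```text
clock: 23.25
eef_pos: [0.5296, -0.1811, 0.0315]
tool_rot: [0.0, 0.814, 0.581, 0.0]
wrist_force: [0.4, -0.5, -1.6]
grip_width: 0.124
gripper_force: 39.7
```

apply_moves:
  rows:
    - {"dx": 0,"dy": 0,"dz": 0,"rx": 0,"ry": 0,"rz": 0}
    - {"dx": 0,"dy": 0,"dz": 0,"rx": 0,"ry": 0,"rz": 0}
    - {"dx": 0,"dy": 0,"dz": 0,"rx": 0,"ry": 0,"rz": 0}
    - {"dx": 0,"dy": 0,"dz": 0,"rx": 0,"ry": 0,"rz": 0}
    - {"dx": 0,"dy": 0,"dz": -0.2,"rx": 0,"ry": 0,"rz": 0}
    - {"dx": 0,"dy": 0,"dz": -0.5,"rx": 0,"ry": 0,"rz": 0}
    - {"dx": 0,"dy": 0,"dz": -0.5,"rx": 0,"ry": 0,"rz": 0}
    - {"dx": 0,"dy": 0,"dz": -0.5,"rx": 0,"ry": 0,"rz": 0}
  claw: 0.5

```text
clock: 23.92
eef_pos: [0.529, -0.1809, 0.1602]
tool_rot: [-0.0, 0.814, 0.581, -0.0]
wrist_force: [0.8, -0.0, 0.4]
grip_width: 0.502
gripper_force: 0.0
```

apply_moves:
  rows:
    - {"dx": -0.45,"dy": 0,"dz": -0.25,"rx": 0,"ry": 0,"rz": 0}
    - {"dx": -0.45,"dy": 0.2,"dz": -0.25,"rx": 0,"ry": 0,"rz": 0}
    - {"dx": -0.25,"dy": 0.3,"dz": -0.25,"rx": 0,"ry": 0,"rz": 0}
    - {"dx": 0,"dy": 0,"dz": 0,"rx": 0,"ry": 0,"rz": 0}
    - {"dx": 0,"dy": 0,"dz": 0,"rx": 0,"ry": 0,"rz": 0}
    - {"dx": 0,"dy": 0,"dz": 0,"rx": 0,"ry": 0,"rz": 0}
    - {"dx": 0,"dy": 0,"dz": 0,"rx": 0,"ry": 0,"rz": 0}

```text
clock: 24.5
eef_pos: [0.5362, -0.2737, 0.214]
tool_rot: [-0.001, 0.813, 0.582, -0.0]
wrist_force: [0.4, 0.9, -0.6]
grip_width: 0.503
gripper_force: 0.0
```

```bash
python3 - <<'E'
from h import *
s=env.sense();im=env.capture('wrist');T=pose(s);np.save('T11.npy',T);cv2.imwrite('pics/w11.png',im);print(s['eef_pos'],yaw_y(T),s['clock'])
a=np.radians(-18.9);e=np.array([np.cos(a),np.sin(a)]);n=np.array([-e[1],e[0]]);rim=np.array([.5675,-.1908])
g=cv2.GaussianBlur(im.astype(float).mean(2),(3,3),.8)
# unwarp top view at rim plane: 0.5 mm/px, box frame x -100..140, y -70..70
m=env.camera_model('wrist');M=np.linalg.inv(T@m['mount']);xx,yy=np.meshgrid(np.arange(-100,140,.5),np.arange(70,-70,-.5))
W=np.stack([rim[0]+(xx*e[0]+yy*n[0])/1e3,rim[1]+(xx*e[1]+yy*n[1])/1e3,xx*0+.04,xx*0+1],-1)@M.T
th=np.arctan2(np.hypot(W[...,0],W[...,1]),W[...,2]);ph=np.arctan2(W[...,1],W[...,0]);K=m['K']
u=cv2.remap(im,(K[0,2]+K[0,0]*th*np.cos(ph)).astype(np.float32),(K[1,2]+K[0,0]*th*np.sin(ph)).astype(np.float32),1)
cv2.imwrite('pics/top.png',u);g=u.astype(float).mean(2)
def scan(v,x,lab):
    v=cv2.GaussianBlur(v[None],(5,1),1)[0];d=np.gradient(v)
    print(lab,[(float(x[j]),int(v[max(j-5,0)]),int(v[min(j+5,len(v)-1)])) for j in range(5,len(d)-5) if abs(d[j])>2.5 and abs(d[j])==abs(d[j-5:j+6]).max()])
for y in (40,25,10,-20,-35): scan(g[int((70-y)*2)],xx[0],'x at y=%d'%y)
for x in (-70,-55,-20,0,30,60,100): scan(g[:,int((x+100)*2)],yy[:,0],'y at x=%d'%x)
E
```

```text
[ 0.5362 -0.2737  0.214 ] -18.87323740547745 24.5
x at y=40 [(-82.5, 140, 78), (-78.0, 80, 114), (-16.5, 107, 54), (-12.5, 57, 105), (79.5, 81, 101), (132.5, 100, 139)]
x at y=25 [(-82.5, 141, 80), (-78.0, 79, 111), (-17.0, 105, 52), (-12.0, 52, 103), (35.5, 97, 65), (39.0, 67, 95), (119.0, 73, 107), (124.0, 107, 128)]
x at y=10 [(-82.5, 140, 82), (-78.0, 81, 110), (-34.0, 74, 105), (-16.5, 103, 51), (-12.5, 54, 101), (39.0, 63, 93), (119.0, 70, 106), (124.0, 106, 127)]
x at y=-20 [(-82.5, 138, 80), (-78.0, 81, 107), (-37.0, 103, 79), (11.5, 97, 45), (16.0, 46, 96), (36.0, 93, 83), (79.5, 79, 107), (84.0, 105, 128)]
x at y=-35 [(-82.5, 137, 80), (-78.0, 81, 104), (11.5, 96, 47), (16.0, 47, 94), (79.5, 78, 107), (84.0, 105, 129)]
y at x=-70 [(52.5, 136, 80), (47.5, 80, 112), (-50.0, 77, 112)]
y at x=-55 [(53.0, 136, 80), (47.5, 79, 111), (-50.0, 77, 111), (-53.5, 98, 136)]
y at x=-20 [(53.0, 138, 78), (47.5, 76, 107), (-47.0, 97, 74), (-53.5, 98, 134)]
y at x=0 [(53.0, 139, 79), (47.5, 77, 104), (3.5, 101, 49), (-2.5, 49, 98), (-49.5, 78, 109), (-53.5, 103, 134)]
y at x=30 [(53.0, 138, 78), (48.0, 78, 98), (-49.5, 63, 109), (-53.5, 103, 133)]
y at x=60 [(53.0, 135, 78), (47.5, 77, 94), (-49.5, 62, 109), (-53.5, 103, 130)]
y at x=100 [(40.0, 128, 78), (34.5, 76, 89), (6.5, 89, 56), (3.0, 52, 114)]
```

Both covers measure within about 1 mm of home at rim height, and the gripper is clear. I'll hand in the job.

```bash
python3 -c "
from bench import env
print(env.finish_job())"
```

```text
the job is handed in; nothing more can be done
None
```

Both covers are in the power box, interlocked and measured within about 1 mm of their home positions at rim height, and the job is handed in at about 24.5 s; the hand-in returned no verdict.

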